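Tip the loaded bead scoop out inside the balance

ROBOT

A 6-joint arm with a two-finger parallel gripper is mounted at the origin on a cart in front of the work surface, level with it; the furniture and walls round the work are solid. World frame = base frame: x ahead of the robot, y to its left, z up, the work surface at z = 0. Lengths are in m, angles in rad, forces in N, time in s.
With the tool pointing down it reaches from about 0.35 to 0.975 m from the base axis. Payload 7.1 kg.
Tool frame: the origin (TCP) lies at the very end of the fingers, on their centre line; the grasp point (between the pads) lies 19 mm behind it (bot.grip_depth is the distance from the TCP to the grasp point, in m); z points along the fingers, y is the direction in which the jaws open and shut (so a half turn about z gives the same grasp; the last joint's range is limited). The gripper opens to 88 mm and grips with 3 to 60 N. Pads are 20 mm wide; open, the fingers measure 115 mm over their backs; the gripper's body (75 mm by 178 mm) begins 61 mm behind the grasp point.
Start: joints at [-1.279, 0.423, 1.63, -0, 1.089, -0.019], TCP at [0.191, -0.595, 0.223] pointing down, gripper open.
Joint ranges: [-3, 3], [-0.9, 2.11], [0.09, 2.58], [-1.31, 4.45], [0.11, 2.69], [-2.54, 2.54]. Speed limits (rad/s): [2.39, 2.39, 3.01, 3.14, 3.14, 3.14].

INTERFACE

Orientations are given as a unit quaternion [w, x, y, z].
In Python, from bench import bot gives the robot as it stands.
- The arm moves only by the tool send_rows, never from a script. Its argument "plan" is text: rows parted by semicolons, each of 4 numbers parted by spaces: the shift along the tool's x, y, z in cm, then the turn about the tool's z in degrees. In form: x y z twist; .... A call has 1 to 8 rows; each row shifts and turns the commanded pose from where the row before left it, along the tool's axes as they then stand; what a row does not reach is not made up. A row lasts 1/12 s, in which the tool goes at most 41.7 mm and 7.16 degrees, less where a joint would pass 70% of its speed; a pose out of reach is approached as far as the arm can. A call is refused whole if a number of a shift passes 4.17 or a number of a turn 7.16, either way. A call with a gripper value outside its range is refused whole. "gripper" is the finger opening in cm, from 0 to 8.78, set as the call begins (left out, the last holds). The fingers move at their own pace and stop on an object; "force" is the grip in N (left out, the last holds). Time passes only in rows, so rows that do not move let the fingers close. It gives the time, the measured TCP pose, the force and the opening at its end, in the units of the state.
- bot.get_state(): the state, without advancing time (a new reading comes with each control period).
- bot.capture(name): name is "side" or "top"; returns the picture (400x640x3 uint8, blue, green, red); there is no depth.
- bot.get_calibration(name): a dict with "fx", "fy", "cx", "cy" (pixels), "T" (4x4, takes a point from camera to world coordinates). Camera axes: x right, y down, z forward; pixel columns grow to the right and rows downward; lengths in m; the calibration is good to about 2 mm. A picture is of the moment at which its call begins. get_calibration takes no time and is no camera call.
- bot.job_done(): hands the job in, once; it reports no verdict.
The state is a dict: "time_s": time; "qpos": joint angles; "joint_velocities": joint speeds; "effort": joint torques, N m; "ee_pos": TCP position; "orientation": TCP orientation; "ft_force": force on the tool from outside, world axes, zero at the start; "moment": the same for the moment, N m; "grip_width": finger opening in m.
Only numpy, scipy, OpenCV 4.12 (cv2) and the standard library are available. Lean on these libraries where they do the work, as an engineer would, in place of code of your own. Each camera call takes 0.05 s, during which the arm holds its last target.

TASK

Two identical hooded metal scoops stand on the counter: one holds six heavy stone beads hidden under its hood, the other is empty, so lift to feel which is which. Pass only the loaded scoop through the slot in the balance's front plate, tip all six beads onto the pan and bring the scoop out again, with neither scoop nor robot touching the balance. Both scoops must end standing upright on the counter, and everything else stays where it is.

Things in the scene. Friction and masses are not known exactly. Their poses are not given: they have to be found in the camera images.
- scoop_a_grip (a point): Handle centre of one scoop, a hooded steel trough 164 mm long, 50 wide. The handle is an upright round wooden disc, 28 mm across, 10 mm thick, on a neck over the tail; its centre is 63 mm above the scoop's underside, 28 above the hood, 18 ahead of the tail's end. Axes: x from tail to nose, y through the disc's thickness (grip across y, at any pitch), z up.
- scoop_b_grip (a point): Handle centre of the other scoop, the same in shape, size and axes. Either scoop weighs about 0.12 kg (1.2 N) when empty; the six beads (20 mm balls) add 0.13 kg (1.3 N). Which scoop is loaded is not told. Both stand flat on the counter, noses away from the robot.
- scoop_a_nose (a point): Middle of the lower edge of scoop a's open nose: 146 mm ahead of its handle centre and 45 mm lower. The rear 92 mm of a scoop has a flat floor under a hood (35 mm high, level with the underside); the front 72 mm has no hood and sweeps up at 14 degrees, so the nose's tip spans 18 to 40 mm above the underside. Walls 2 mm.
- scoop_b_nose (a point): The same point of scoop b. In the loaded scoop the beads lie on the flat rear floor under the hood: they stay there while the scoop is within about 10 degrees of level, and roll out over the nose one after another, in a second or two, when it is slowly tipped nose-down to 30 to 40 degrees; tipped fast, they may shoot past the pan.
- slot (a point): Centre of the slot in the balance's aluminium front plate, on the outer face, 128 mm above the counter. The plate (4 mm thick, 200 wide) leans back by 30 degrees from upright, its top edge 186 mm high. Slot 66 mm wide (y) and 72 along the slope, that is 62 mm of height. Axes: x level, straight into the balance, y to its left, z up. A ledge 28 mm high stands out 88 mm in front of this point.
- shield_top (a point): Middle of the balance's clear draught shield, at its top, 186 mm above the counter; 111 mm further in than the slot's centre. The shield is 200 mm wide (y); its top is flat from 34 to 188 mm behind the slot's centre. It is closed all round except for the slot in its sloping front plate, and stands on the white balance, 206 mm wide. All fixed; not to be touched. Axes as the slot's.
- pan_centre (a point): Centre of the inner floor of the balance's round steel pan inside the shield: 92 mm further in than the slot's centre, 53 mm above the counter. Inner floor about 98 mm across, flared rim 132 mm across and 20 mm above it. A level scoop with its handle's centre 45 mm short of the slot's centre has its nose just past the pan's middle.
- balance_pan (a joint): How far the balance's pan has sunk on its spring, in m: 0 empty, about 0.001 per bead, 0.006 with all six beads on it (most 0.010).
- ring_box: Small walnut ring box, 75x88x47 mm, loose, a bystander; origin at the centre of its underside.
- tape_dispenser: Dark desk tape dispenser, 40x135x69 mm, loose, a bystander; origin at the centre of its underside.

How it is judged:
On the way, in this order (a step that is already met when the one before it is completed fails the run):
1. the loaded scoop's nose is inside the shield, through the slot (((x of scoop_a_grip in the frame of slot between -0.11 and 0.05 m and y of scoop_a_grip in the frame of slot between -0.04 and 0.04 m and z of scoop_a_grip in the frame of slot between -0.05 and 0.12 m) or (x of scoop_b_grip in the frame of slot between -0.11 and 0.05 m and y of scoop_b_grip in the frame of slot between -0.04 and 0.04 m and z of scoop_b_grip in the frame of slot between -0.05 and 0.12 m))), for 0.1 s.
2. all six beads lie on the pan (value of joint balance_pan between 0.0055 and 0.0068 m), for 0.3 s.
At the end, for the whole second after the job is handed in: All six beads are on the balance's pan (pan sunk 5.5 to 6.8 mm), and both scoops stand upright (within 0.1 rad) on the counter, their handle centres 56 to 70 mm above it (all of step 2 and angle between each of scoop_a_grip, scoop_b_grip's own z axis and vertical below 0.1 rad and height (world z) of scoop_a_grip between 0.056 and 0.07 m and height (world z) of scoop_b_grip between 0.056 and 0.07 m); the robot touches nothing.
It fails at once if a scoop or the robot touches the balance, its shield or its pan (more than 0.5 N) (contact force between any of scoop_a, scoop_b, the fingers, the arm and balance above 0.5 N).
It fails at once if the empty scoop is put into the slot (the one left standing on the counter is still the heavy one) ((x of scoop_a_grip in the frame of slot between -0.135 and 0.05 m and y of scoop_a_grip in the frame of slot between -0.04 and 0.04 m and z of scoop_a_grip in the frame of slot between -0.05 and 0.12 m and contact force between scoop_b and anything else above 1.9 N) or (x of scoop_b_grip in the frame of slot between -0.135 and 0.05 m and y of scoop_b_grip in the frame of slot between -0.04 and 0.04 m and z of scoop_b_grip in the frame of slot between -0.05 and 0.12 m and contact force between scoop_a and anything else above 1.9 N)).
It fails at once if a bystander (ring box, tape dispenser) is moved by more than 30 mm (distance of any of ring_box, tape_dispenser from where it was at the start of the episode above 0.03 m).
It also fails if it takes over 72 s, if anything falls off the work surface, if the arm or the gripper's body presses on something with over 40 N, if the wrist force passes 120 N, or if a joint passes its speed limit or range.

## Working session

There is one attempt and no reset: what is moved stays moved. The work goes in short steps, Python scripts to look and compute and a tool call to move; the robot and the scene stay as the last step left them, time stands still between calls to the robot, and variables do not carry over. Pictures are saved under pics/ and viewed, and the job is handed in when it is done.

Besides the shell and the picture viewer there is one more tool, called as name(argument=value, ...) on one line, values as JSON. send_rows: Moves the arm, as the interface text tells. Its arguments: {"type":"object","properties":{"plan":{"type":"string"},"gripper":{"type":"number"},"force":{"type":"number"}},"required":["plan"]}

```bash
ls; mkdir -p pics; python3 - <<'E'
from bench import bot
import cv2,numpy as np
np.set_printoptions(precision=4,suppress=True)
for n in("side","top"):
    cv2.imwrite(f"pics/{n}0.png",bot.capture(n)); c=bot.get_calibration(n); print(n,c)
print(bot.get_state(),bot.grip_depth)
E
```

```text
pics
side {'fx': 414.1375799717373, 'fy': 414.1375799717373, 'cx': 326.0148341660353, 'cy': 198.8264599008804, 'T': array([[-0.7741,  0.4303, -0.4643,  1.1505],
       [ 0.6328,  0.5043, -0.5876,  0.7485],
       [-0.0187, -0.7487, -0.6627,  0.9072],
       [ 0.    ,  0.    ,  0.    ,  1.    ]])}
top {'fx': 363.671872372171, 'fy': 363.671872372171, 'cx': 321.89755441752766, 'cy': 204.67417769648898, 'T': array([[ 0.1012, -0.9705,  0.2189,  0.3913],
       [-0.9949, -0.098 ,  0.0255,  0.0531],
       [-0.0033, -0.2204, -0.9754,  1.0652],
       [ 0.    ,  0.    ,  0.    ,  1.    ]])}
{'time_s': 0.1, 'qpos': array([-1.279 ,  0.4237,  1.6306, -0.    ,  1.0886, -0.019 ]), 'joint_velocities': array([-0.0012, -0.0023, -0.0024,  0.0008,  0.0008,  0.0005]), 'effort': array([ -0.0012, -54.5614, -27.4325,   0.0645,   0.0188,  -0.    ]), 'ee_pos': array([ 0.191 , -0.5946,  0.222 ]), 'orientation': array([-0.0007,  0.9879,  0.1548, -0.0001]), 'ft_force': array([ 0.4794,  0.1814, -0.1995]), 'moment': array([-0.0016, -0.005 ,  0.0166]), 'grip_width': 0.08772242435894771} 0.0187
```

View pics/side0.png

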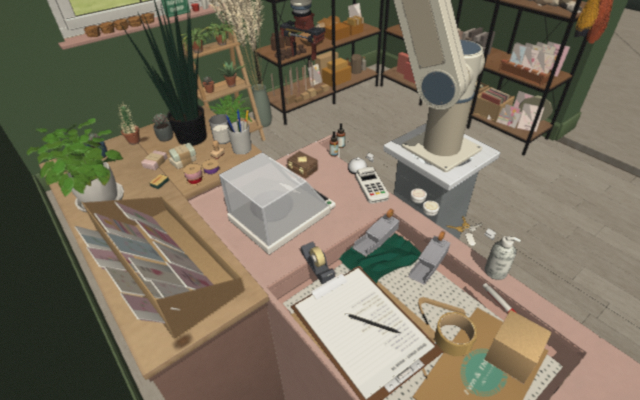

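View pics/top0.png

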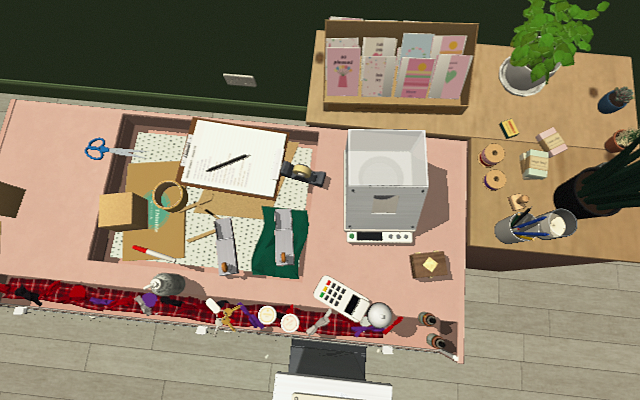

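```bash
python3 - <<'E'
import cv2
t=cv2.imread("pics/top0.png");s=cv2.imread("pics/side0.png")
cv2.imwrite("pics/tz.png",cv2.resize(t[110:290,190:440],None,fx=3.2,fy=3.2,interpolation=cv2.INTER_CUBIC))
cv2.imwrite("pics/sz.png",cv2.resize(s[140:300,210:460],None,fx=3.2,fy=3.2,interpolation=cv2.INTER_CUBIC))
E
```

```text
(no output)
```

View pics/tz.png

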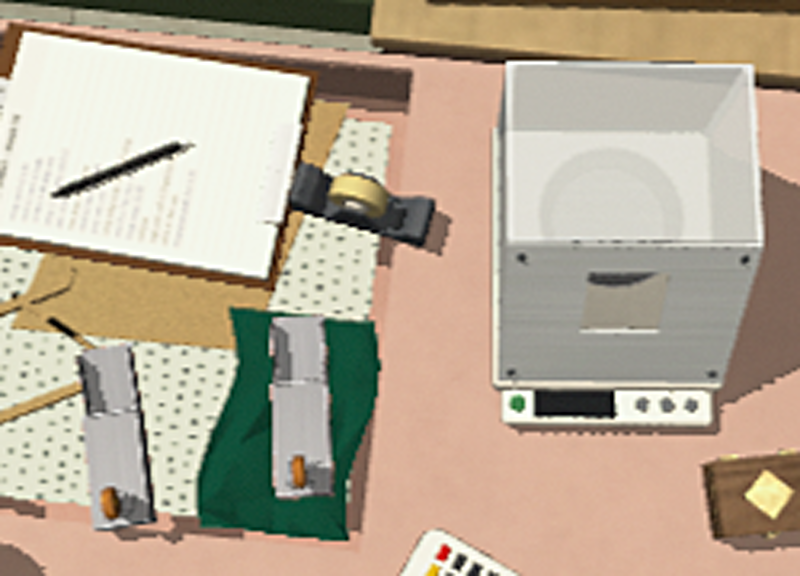

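View pics/sz.png

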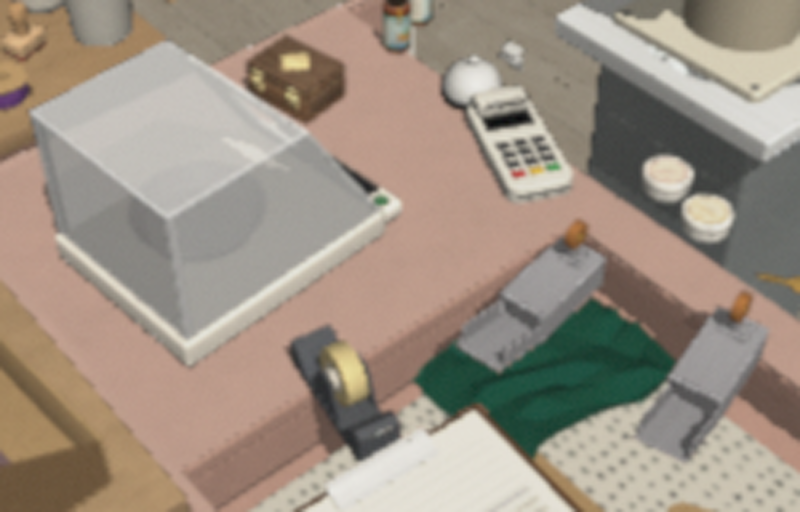

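```bash
cat > h.py <<'E'
import numpy as np,cv2
from bench import bot
np.set_printoptions(precision=4,suppress=True)
def ray(n,u,v):
    c=bot.get_calibration(n);T=c["T"]
    d=T[:3,:3]@np.array([(u-c["cx"])/c["fx"],(v-c["cy"])/c["fy"],1.])
    return T[:3,3],d
def onz(n,u,v,z):
    o,d=ray(n,u,v);return o+d*(z-o[2])/d[2]
def tri(a,b):
    o1,d1=ray("top",*a);o2,d2=ray("side",*b)
    s=np.linalg.lstsq(np.c_[d1,-d2],o2-o1,rcond=None)[0]
    p,q=o1+d1*s[0],o2+d2*s[1];return (p+q)/2,np.linalg.norm(p-q)
def proj(n,p):
    c=bot.get_calibration(n);T=c["T"];q=T[:3,:3].T@(np.asarray(p)-T[:3,3])
    return np.array([c["fx"]*q[0]/q[2]+c["cx"],c["fy"]*q[1]/q[2]+c["cy"]])
E
python3 - <<'E'
from h import *
for n in("top","side"):
    im=cv2.imread(f"pics/{n}0.png");h=cv2.cvtColor(im,cv2.COLOR_BGR2HSV)
    m=cv2.inRange(h,(5,150,90),(18,255,255))
    k,l,st,ce=cv2.connectedComponentsWithStats(m)
    for i in range(1,k):
        if st[i,4]>12 and 160<ce[i][1]<290 and 190<ce[i][0]<460: print(n,st[i],ce[i],onz(n,*ce[i],.063))
t=cv2.imread("pics/top0.png")
cv2.imwrite("pics/z1.png",cv2.resize(t[120:255,335:435],None,fx=6,fy=6,interpolation=cv2.INTER_CUBIC)[:600])
cv2.imwrite("pics/z2.png",cv2.resize(t[200:285,205:305],None,fx=7,fy=7,interpolation=cv2.INTER_CUBIC))
s=cv2.imread("pics/side0.png")
cv2.imwrite("pics/z3.png",cv2.resize(s[200:290,340:455],None,fx=6.5,fy=6.5,interpolation=cv2.INTER_CUBIC))
E
```

```text
top [176 161 101  40 312] [215.3942 186.6635] [0.6382 0.3877 0.063 ]
top [282 253   3   9  26] [283.0385 256.8462] [0.4599 0.1703 0.063 ]
top [222 263   4   9  27] [223.6296 266.963 ] [0.4164 0.3279 0.063 ]
side [387 210   5   6  21] [389.4762 212.7619] [0.4558 0.1695 0.063 ]
side [439 232   5   7  18] [441.1667 235.2222] [0.4121 0.3257 0.063 ]
```

View pics/z1.png

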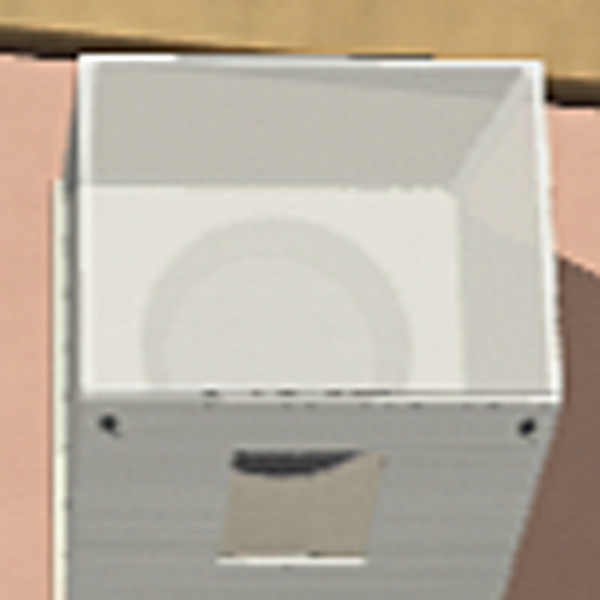

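View pics/z2.png

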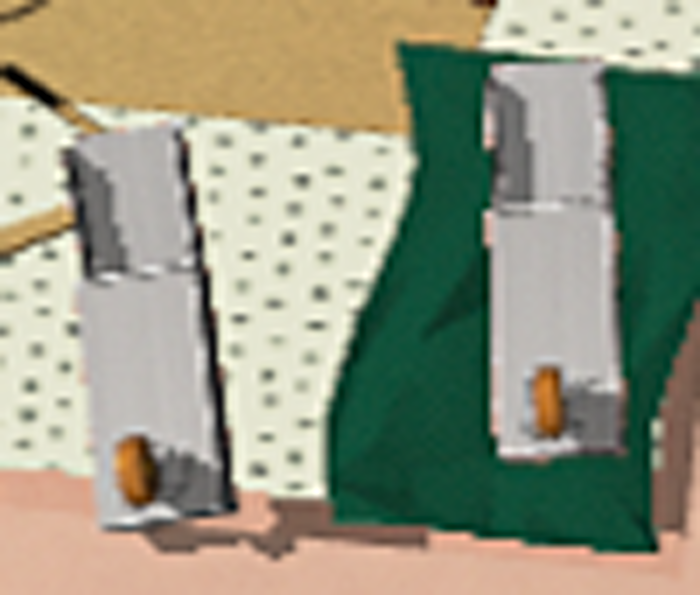

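View pics/z3.png

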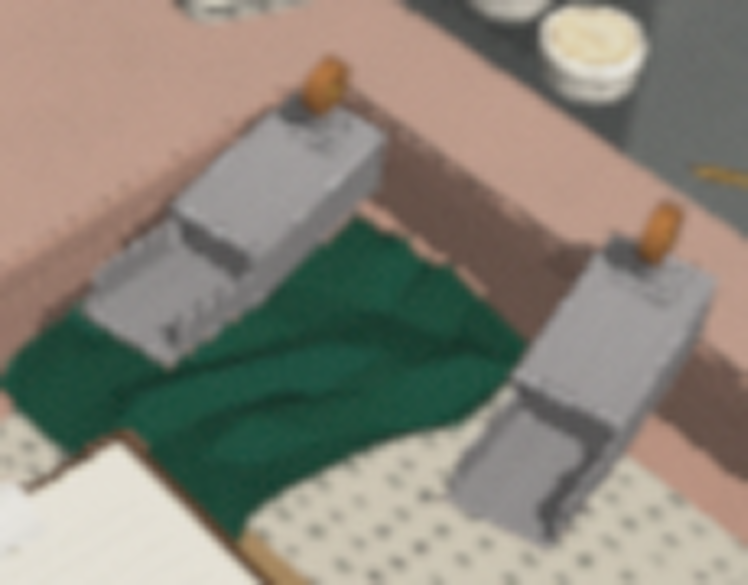

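```bash
python3 - <<'E'
from h import *
for a,b in(((282.95,257.0),(389.6,212.6)),((223.6,266.9),(441.2,235.2))): print(tri(a,b))
def Z2(x,y): return 205+(x+.5)/7-.5,200+(y+.5)/7-.5
def Z1(x,y): return 335+(x+.5)/6-.5,120+(y+.5)/6-.5
def yaw(p,q): d=q-p; return np.degrees(np.arctan2(d[1],d[0])),np.linalg.norm(d)
for nm,pts in(("R",[(490,205),(612,207),(497,450),(622,452)]),("L",[(80,280),(200,268),(100,525),(235,510)])):
    P=[onz("top",*Z2(*p),.035) for p in pts]; print(nm,*P)
    print("left",yaw(P[2],P[0]),"right",yaw(P[3],P[1]),"w",yaw(P[1],P[0]),yaw(P[3],P[2]))
P=[onz("top",*Z1(*p),.186) for p in[(80,57),(543,62),(80,397),(560,402)]]
print(*P); print(yaw(P[2],P[0]),yaw(P[3],P[1]),yaw(P[1],P[0]),yaw(P[3],P[2]))
fm=(P[2]+P[3])/2;bm=(P[0]+P[1])/2;print(fm,bm)
S=[onz("top",*Z1(x,y),z) for x,y,z in[(232,451,.159),(385,455,.159),(217,564,.097),(367,564,.097)]]
print(*S);print(sum(S)/4, yaw(S[1],S[0]),yaw(S[3],S[2]))
E
```

```text
(array([0.4586, 0.1709, 0.0664]), np.float64(0.0020224638417931777))
(array([0.4161, 0.3274, 0.0671]), np.float64(0.0012508526255092798))
R [0.5384 0.2077 0.035 ] [0.5426 0.1579 0.035 ] [0.4404 0.192  0.035 ] [0.4446 0.1421 0.035 ]
left (np.float64(9.071120275602082), np.float64(0.0992318397457903)) right (np.float64(9.160195140262404), np.float64(0.09919054248121272)) w (np.float64(94.83182245949274), np.float64(0.049925359131172915)) (np.float64(94.89212398484783), np.float64(0.050076109793528105))
L [0.491  0.3695 0.035 ] [0.5008 0.3217 0.035 ] [0.3951 0.3455 0.035 ] [0.4064 0.2929 0.035 ]
left (np.float64(14.096658797836044), np.float64(0.09888270500699835)) right (np.float64(17.00408093267055), np.float64(0.09874101043953266)) w (np.float64(101.54695123779968), np.float64(0.04879809223635673)) (np.float64(102.0702951230019), np.float64(0.053791792867522926))
[0.7959 0.0292 0.186 ] [ 0.8136 -0.1703  0.186 ] [0.6436 0.0161 0.186 ] [ 0.6616 -0.1834  0.186 ]
(np.float64(4.906180940717704), np.float64(0.152862838041843)) (np.float64(4.892119800794354), np.float64(0.15258536382548643)) (np.float64(95.05723505942522), np.float64(0.20030649919976926)) (np.float64(95.13664771689557), np.float64(0.20026997677396588))
[ 0.6526 -0.0836  0.186 ] [ 0.8048 -0.0706  0.186 ]
[ 0.634  -0.0518  0.159 ] [ 0.6388 -0.1171  0.159 ] [ 0.5973 -0.056   0.097 ] [ 0.6041 -0.1234  0.097 ]
[ 0.6186 -0.0871  0.128 ] (np.float64(94.2142070468691), np.float64(0.06541308666408638)) (np.float64(95.77136323708672), np.float64(0.06778401163541864))
```

```bash
python3 - <<'E'
from h import *
def Z2(x,y): return 205+(x+.5)/7-.5,200+(y+.5)/7-.5
for nm,d,ns in(("R",(282.95,257.0),[(488,65),(605,62)]),("L",(223.6,266.9),[(66,150),(182,127)])):
    g=onz("top",*d,.063);N=[onz("top",*Z2(*p),.04) for p in ns];n=(N[0]+N[1])/2
    e=n-g; w=N[0]-N[1]
    print(nm,g,n,np.degrees(np.arctan2(e[1],e[0])),np.linalg.norm(e[:2]),"w",np.linalg.norm(w),np.degrees(np.arctan2(w[1],w[0]))-90)
# side check of shield corner
for p in[(.7959,.0292,.186),(.8136,-.1703,.186),(.6436,.0161,.186),(.6616,-.1834,.186)]:
    print((proj("side",p)-[210,140])*3.2)
E
cat > geo.py <<'E'
import numpy as np
# side-view 2D, slot frame (x,z) mm
def scoop(th):
    # sample outline points in handle frame
    L=lambda a,b:np.linspace(a,b,40)
    pts=[]
    pts+=[(x,-63) for x in L(-18,74)]
    pts+=[(x,z) for x,z in zip(L(74,146),L(-63,-45))]
    pts+=[(x,z) for x,z in zip(L(146,141),L(-45,-23))]
    pts+=[(x,z) for x,z in zip(L(74,141),L(-28,-23))]
    pts+=[(x,-28) for x in L(-18,74)]
    pts=np.array(pts,float);c,s=np.cos(th),np.sin(th)
    return np.c_[pts[:,0]*c+pts[:,1]*s,-pts[:,0]*s+pts[:,1]*c]
segs=[]
n=np.array([-.866,.5]);u=np.array([.5,.866])
O=[]
for k in np.linspace(-110,-36,40):O+= [k*u,k*u-4*n]
for k in np.linspace(36,67,20):O+= [k*u,k*u-4*n]
for x in np.linspace(34,188,80):O.append([x,55])
for x in np.linspace(26,158,20):O.append([x,-55])
for x in np.linspace(43,141,20):O.append([x,-75])
for x in np.linspace(-88,-60,10):O.append([x,-100])
O=np.array(O)
from scipy.spatial import cKDTree
T=cKDTree(O)
def clr(x,z,th):
    p=scoop(th)+[x,z]
    # penetration test: wall crossing check by sign: use points side
    d=T.query(p)[0].min()
    # every scoop point lying within plate thickness must be in the slot
    s=p@n;k=p@u
    bad=((s<2)&(s>-6)&(abs(k)>36)&(k<68)).any() or ((s<0)&(p[:,1]>55)&(p[:,0]>20)).any() or ((p[:,1]<-55)&(p[:,0]>15)).any()
    # obstacle points inside polygon
    import cv2
    return -1 if bad else d
if __name__=="__main__":
    for deg in range(0,61,5):
        best=[]
        for x in range(-80,20,3):
            for z in range(20,120,3):
                best.append((clr(x,z,np.radians(deg)),x,z))
        b=max(best)
        # restrict nose past x>=50
        bb=[]
        for c,x,z in best:
            nx=x+146*np.cos(np.radians(deg))-45*np.sin(np.radians(deg))
            if 55<nx<100: bb.append((c,x,z,nx))
        print(deg,max(bb))
E
python3 geo.py
```

```text
R [0.4595 0.1705 0.063 ] [0.5984 0.1914 0.04  ] 8.53389174884394 0.14046832585371213 w 0.048208904103646595 7.27119301691981
L [0.4166 0.328  0.063 ] [0.5498 0.3596 0.04  ] 13.357421673250784 0.1369321098221347 w 0.0479295591857421 17.29097855797437
[163.4034 218.8964]
[ 24.7695 111.1053]
[304.6691 133.1947]
[162.1496  39.7291]
0 (np.float64(12.225817911299963), -53, 44, np.float64(93.0))
5 (np.float64(13.720752637071444), -65, 50, np.float64(76.52241749775023))
10 (np.float64(15.4231179249367), -41, 53, np.float64(94.9677639447705))
15 (np.float64(16.719583426289688), -35, 56, np.float64(94.37831360859055))
20 (np.float64(17.494354413625054), -38, 62, np.float64(83.80421618508754))
25 (np.float64(17.97295283879266), -38, 68, np.float64(75.30311512901943))
30 (np.float64(17.87396285619155), -44, 77, np.float64(59.93970895252805))
35 (np.float64(17.508911778948747), -38, 83, np.float64(55.78525883039573))
40 (np.float64(13.060999219943247), -26, 86, np.float64(56.91704625947652))
45 (np.float64(9.538675024512381), -14, 89, np.float64(57.41778489984131))
50 (np.float64(4.663508499987164), -2, 89, np.float64(57.374991073880736))
55 (-1, 19, 119, np.float64(65.88031771424811))Traceback (most recent call last):
  File "geo.py", line 48, in <module>
    print(deg,max(bb))
              ~~~^^^^
ValueError: max() iterable argument is empty
```

send_rows(plan="0 0 0 5;0 0 0 4.8;3.2 -2.6 0 0;3.2 -2.6 0 0;3.2 -2.6 0 0;3.2 -2.6 0 0;3.2 -2.6 0 0;3.2 -2.6 0 0", gripper=6)

```text
time_s: 0.77
ee_pos: [0.3603, -0.412, 0.2225]
orientation: [-0.0, 0.998, 0.07, -0.0]
ft_force: [0.6, -1.5, 0.4]
grip_width: 0.0596
```

send_rows(plan="3.2 -2.6 0 0;3.2 -2.6 0 0;0.8 -3.6 0 0;0.8 -3.6 0 0;0.8 -3.6 0 0;0.8 -3.6 0 0;0.8 -3.6 0 0;0.8 -3.6 0 0")

```text
time_s: 1.43
ee_pos: [0.4327, -0.1311, 0.2225]
orientation: [-0.0, 0.998, 0.07, -0.0]
ft_force: [1.1, 0.4, -0.8]
grip_width: 0.0599
```

send_rows(plan="0.8 -3.6 0 0;0.8 -3.6 0 0;0.8 -3.6 0 0;0.8 -3.6 0 0;0.8 -3.6 0 0;0.8 -3.6 0 0;0.8 -3.6 2 0;0 0 2 0")

```text
time_s: 2.1
ee_pos: [0.4551, 0.1295, 0.1834]
orientation: [-0.001, 0.997, 0.072, 0.002]
ft_force: [-0.0, -0.0, -0.3]
grip_width: 0.0597
```

send_rows(plan="0 0 2 0;0 0 1 0;0 0 0 0;0 0 0 0")

```text
time_s: 2.43
ee_pos: [0.4532, 0.1239, 0.1526]
orientation: [0.0, 0.998, 0.07, -0.001]
ft_force: [0.3, 0.5, 0.4]
grip_width: 0.0601
```

```bash
cat > loc.py <<'E'
import sys
from h import *
def go(tx,ty,tz):
    s=bot.get_state();w,x,y,z=s["orientation"]
    yaw=2*np.arctan2(y,x);d=np.array([tx,ty,tz])-s["ee_pos"]
    c,sn=np.cos(yaw),np.sin(yaw)
    print("ee",s["ee_pos"],"yaw",np.degrees(yaw)%360,"tool cm",100*np.array([d[0]*c+d[1]*sn,d[0]*sn-d[1]*c,-d[2]]))
    print("ft",s["ft_force"],s["moment"],"grip",s["grip_width"],"t",s["time_s"])
if __name__=="__main__": go(*map(float,sys.argv[1:4]))
E
python3 loc.py .459 .1708 .044; python3 - <<'E'
from h import *
for n,(a,b,c,d) in(("top",(190,290,200,320)),("side",(170,290,340,460))):
    im=bot.capture(n);cv2.imwrite(f"pics/{n}1.png",cv2.resize(im[a:b,c:d],None,fx=5,fy=5,interpolation=cv2.INTER_CUBIC))
E
```

```text
ee [0.4532 0.1239 0.1526] yaw 7.975694985306051 tool cm [ 1.2218 -4.5623 10.8647]
ft [0.3128 0.4633 0.4315] [-0.0343 -0.0299  0.0159] grip 0.06013447424499237 t 2.4333
```

View pics/side1.png

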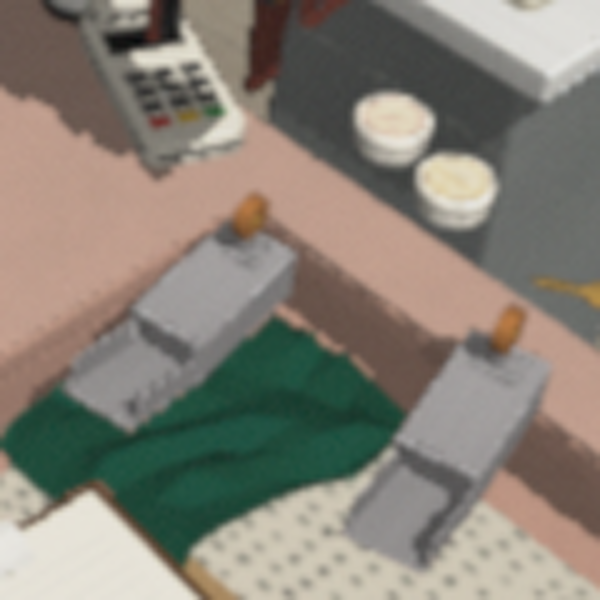

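send_rows(plan="0.6 -2.3 2 0;0.6 -2.3 2 0;0 0 0 0;0 0 0 0;0 0 0 0")

```text
time_s: 2.95
ee_pos: [0.4594, 0.1712, 0.1137]
orientation: [-0.0, 0.998, 0.07, 0.0]
ft_force: [-0.2, 0.1, 0.2]
grip_width: 0.0604
```

```bash
python3 loc.py .459 .1708 .044; python3 - <<'E'
from h import *
for n,(a,b,c,d) in(("top",(190,290,200,320)),("side",(170,290,340,460))):
    im=bot.capture(n);cv2.imwrite(f"pics/{n}2.png",cv2.resize(im[a:b,c:d],None,fx=5,fy=5,interpolation=cv2.INTER_CUBIC))
E
```

```text
ee [0.4594 0.1712 0.1137] yaw 8.008423156901207 tool cm [-0.0418  0.0297  6.972 ]
ft [-0.2258  0.1079  0.2047] [ 0.0327 -0.0176 -0.0204] grip 0.060363817258246515 t 2.95
```

View pics/side2.png

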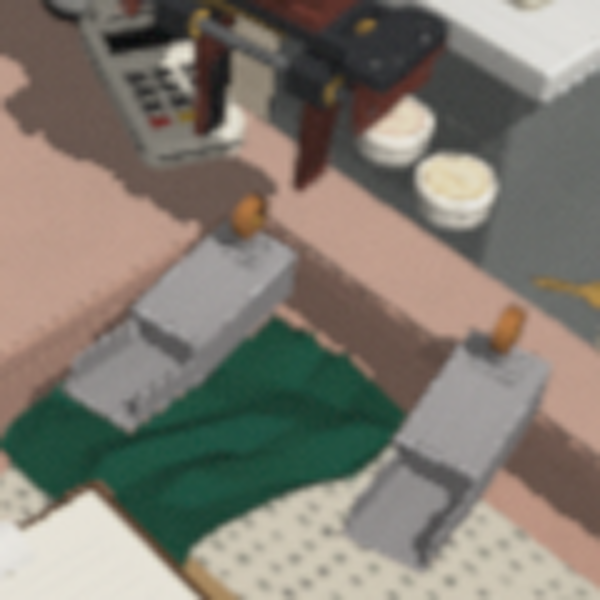

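View pics/top2.png

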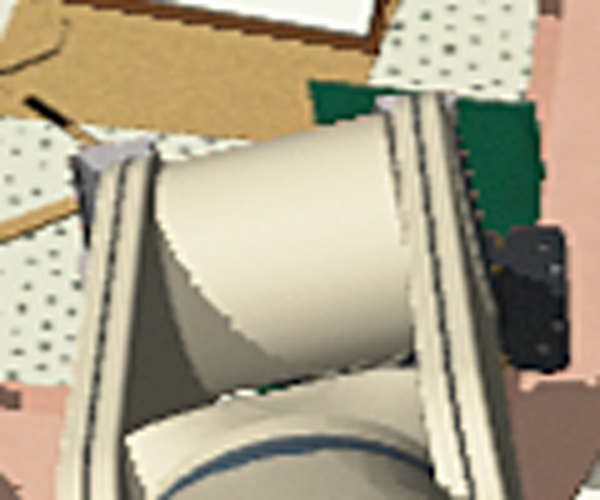

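```bash
python3 - <<'E'
from h import *
p=bot.get_state()["ee_pos"]; q=np.array([np.cos(np.radians(98)),np.sin(np.radians(98)),0])
for k in(-.037,0,.037): print((proj("side",p+k*q)-[340,170])*5)
print((proj("side",[.459,.1708,.063])-[340,170])*5,(proj("side",[.459,.1708,.067])-[340,170])*5)
E
```

```text
[200.168  125.3014]
[251.9694 153.3909]
[305.4703 182.4021]
[245.1761 217.3851] [245.7347 212.4504]
```

send_rows(plan="0 0 3 0;0 0 2 0;0 0 1.8 0;0 0 0 0;0 0 0 0")

```text
time_s: 3.47
ee_pos: [0.4588, 0.1709, 0.0451]
orientation: [0.0, 0.998, 0.069, -0.0]
ft_force: [-0.7, -0.9, 1.1]
grip_width: 0.0599
```

```bash
python3 loc.py .458 .1708 .045; python3 - <<'E'
from h import *
for n,(a,b,c,d) in(("side",(170,290,340,460)),):
    im=bot.capture(n);cv2.imwrite(f"pics/{n}3.png",cv2.resize(im[a:b,c:d],None,fx=5,fy=5,interpolation=cv2.INTER_CUBIC))
E
```

```text
ee [0.4588 0.1709 0.0451] yaw 7.95829689982001 tool cm [-0.0802 -0.0058  0.0055]
ft [-0.7319 -0.8632  1.0901] [ 0.0333 -0.0309 -0.0159] grip 0.059888085539055814 t 3.4667
```

View pics/side3.png

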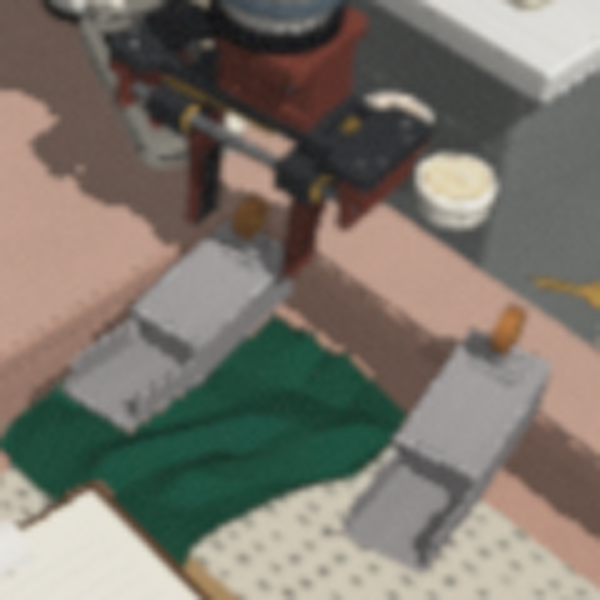

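send_rows(plan="0 0 0 0;0 0 0 0;0 0 0 0;0 0 0 0;0 0 0 0;0 0 0 0", gripper=0, force=60)

```text
time_s: 4.02
ee_pos: [0.459, 0.1716, 0.0451]
orientation: [-0.0, 0.998, 0.07, 0.0]
ft_force: [0.2, -0.2, -0.0]
grip_width: 0.0236
```

send_rows(plan="0 0 -1 0;0 0 -1 0;0 0 -1 0;0 0 -1 0;0 0 0 0;0 0 0 0;0 0 0 0;0 0 0 0")

```text
time_s: 4.68
ee_pos: [0.4586, 0.1714, 0.0845]
orientation: [0.0, 0.998, 0.07, -0.0]
ft_force: [0.4, -0.1, -1.9]
grip_width: 0.0092
```

```bash
python3 loc.py .458 .1708 .045; python3 - <<'E'
from h import *
F=[]
for i in range(6):
    im=bot.capture("side"); s=bot.get_state();F.append(np.r_[s["ft_force"],s["moment"]])
print(np.array(F),np.mean(F,0))
n,(a,b,c,d)="side",(170,290,340,460)
cv2.imwrite(f"pics/{n}4.png",cv2.resize(im[a:b,c:d],None,fx=5,fy=5,interpolation=cv2.INTER_CUBIC))
E
```

```text
ee [0.4586 0.1714 0.0845] yaw 8.007861798674437 tool cm [-0.0667  0.0494  3.9546]
ft [ 0.4015 -0.132  -1.8896] [-0.0123  0.0713  0.0108] grip 0.009223620608665899 t 4.6833
[[ 0.2924  0.0756 -0.804   0.0029  0.0553 -0.0269]
 [ 0.7     0.2169 -1.3457 -0.0659  0.0898  0.0242]
 [ 0.0125  0.3792 -1.0727  0.0037  0.0106  0.0361]
 [ 0.057  -0.1271 -1.8273 -0.0362  0.0972  0.0661]
 [ 0.7283  0.4347 -1.9235 -0.0183  0.0459 -0.0027]
 [-0.0011  0.5468 -1.8338 -0.0545  0.0108 -0.0341]] [ 0.2982  0.2544 -1.4678 -0.028   0.0516  0.0105]
```

View pics/side4.png

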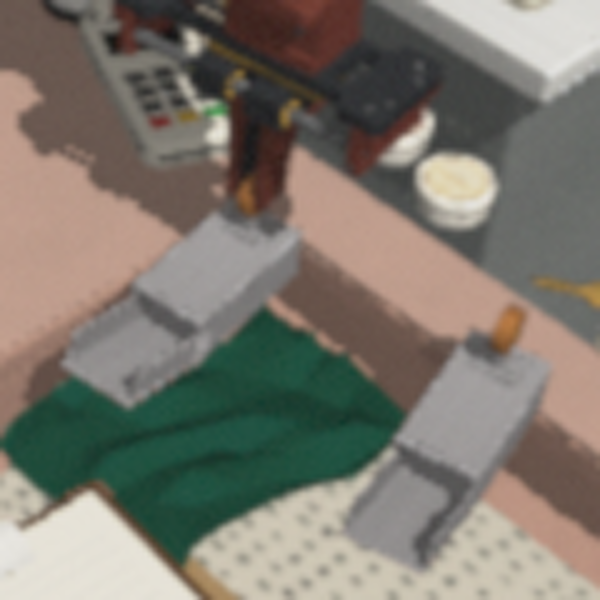

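send_rows(plan="0 0 0.8 0;0 0 0.6 0;0 0 0.2 0;0 0 0 0;0 0 0 0")

```text
time_s: 5.4
ee_pos: [0.4587, 0.1714, 0.0684]
orientation: [0.0, 0.998, 0.07, -0.0]
ft_force: [-0.7, -0.1, -0.5]
grip_width: 0.0096
```

```bash
python3 loc.py .458 .1708 .045; python3 - <<'E'
from h import *
im=bot.capture("side")
n,(a,b,c,d)="side",(170,290,340,460)
cv2.imwrite(f"pics/{n}5.png",cv2.resize(im[a:b,c:d],None,fx=5,fy=5,interpolation=cv2.INTER_CUBIC))
E
```

```text
ee [0.4587 0.1714 0.0684] yaw 8.010481760466337 tool cm [-0.0743  0.0508  2.34  ]
ft [-0.6769 -0.0999 -0.4591] [-0.0004  0.0895 -0.0156] grip 0.009623922707836912 t 5.4
```

View pics/side5.png

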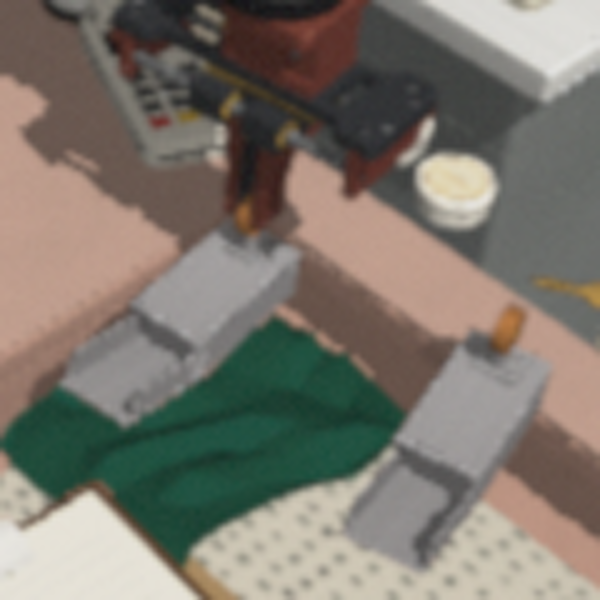

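send_rows(plan="0 0 0.3 0;0 0 0 0;0 0 0 0")

```text
time_s: 5.7
ee_pos: [0.4589, 0.1715, 0.0658]
orientation: [0.0, 0.998, 0.07, -0.0]
ft_force: [0.5, 0.3, -0.3]
grip_width: 0.0093
```

send_rows(plan="0 0 0 0;0 0 0 0;0 0 0 0;0 0 1 0;0 0 1 0;0 0 0 0", gripper=2.6)

```text
time_s: 6.2
ee_pos: [0.4577, 0.171, 0.0439]
orientation: [0.0, 0.998, 0.07, -0.001]
ft_force: [-0.2, 0.2, -0.4]
grip_width: 0.0257
```

send_rows(plan="0 0 0 0;0 0 0 0;0 0 0 0;0 0 0 0;0 0 0 0", gripper=0)

```text
time_s: 6.62
ee_pos: [0.459, 0.1715, 0.0459]
orientation: [-0.0, 0.998, 0.07, 0.0]
ft_force: [-0.2, -0.3, -1.6]
grip_width: 0.0096
```

send_rows(plan="0 0 -2 0;0 0 -2 0;0 0 -2 0;0 0 -2 0;0 0 0 0;0 0 0 0")

```text
time_s: 7.12
ee_pos: [0.4596, 0.1717, 0.1267]
orientation: [-0.0, 0.998, 0.07, 0.001]
ft_force: [-1.0, -0.3, -1.3]
grip_width: 0.0096
```

```bash
cat > look.py <<'E'
import sys
from h import *
F=[]
for i in range(int(sys.argv[1])):
    im=bot.capture("side"); s=bot.get_state();F.append(np.r_[s["ft_force"],s["moment"]])
print(np.mean(F,0),np.std(F,0)); print(s["ee_pos"],s["grip_width"],s["time_s"])
a,b,c,d=map(int,sys.argv[3:7]) if len(sys.argv)>3 else (150,290,330,490)
cv2.imwrite(f"pics/{sys.argv[2]}.png",cv2.resize(im[a:b,c:d],None,fx=4,fy=4,interpolation=cv2.INTER_CUBIC))
E
python3 look.py 2 s6
```

```text
[ 0.3028  0.2574 -1.8159 -0.0523  0.0907 -0.0031] [0.17   0.3874 0.2878 0.0098 0.0051 0.0026]
[0.4583 0.1713 0.1251] 0.009316334242680056 7.2167
```

View pics/s6.png

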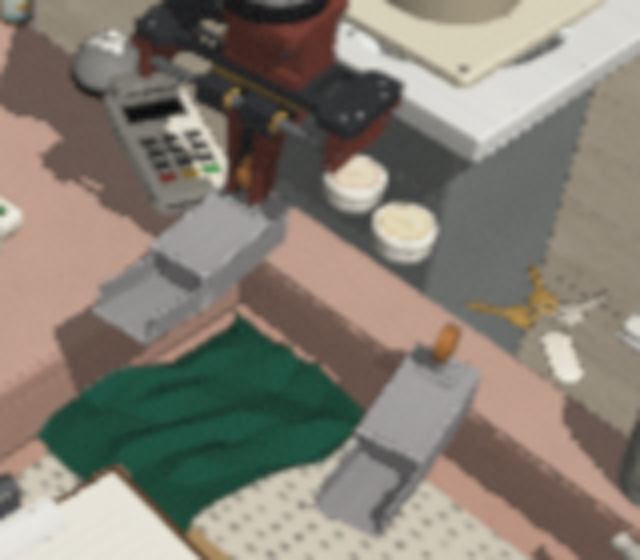

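```bash
python3 look.py 12 s7
```

```text
[-0.0772 -0.1647 -1.2058  0.0161  0.0656  0.0057] [0.3739 0.4268 0.425  0.0213 0.0303 0.0304]
[0.4589 0.1715 0.1258] 0.00967247626764242 7.8167
```

send_rows(plan="0 0 0 0;0 0 0 0;0 0 0 0", force=20)

```text
time_s: 8.07
ee_pos: [0.459, 0.1715, 0.1259]
orientation: [-0.0, 0.998, 0.07, 0.0]
ft_force: [0.3, -0.2, -0.9]
grip_width: 0.0099
```

```bash
python3 look.py 1 s8
```

```text
[-0.3162 -0.2322 -0.2287 -0.0104  0.0804 -0.01  ] [0. 0. 0. 0. 0. 0.]
[0.459  0.1715 0.1259] 0.009864849084812987 8.1167
```

View pics/s8.png

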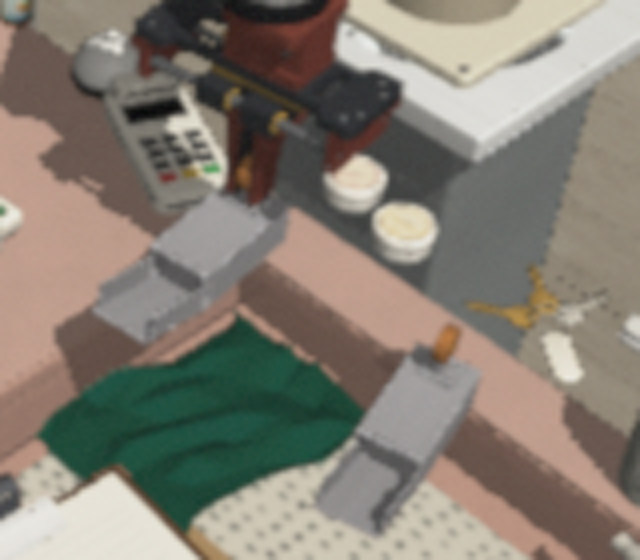

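send_rows(plan="0 0 0 0;0 0 0 0;0 0 0 0", force=8)

```text
time_s: 8.37
ee_pos: [0.4589, 0.1715, 0.1258]
orientation: [-0.0, 0.998, 0.07, 0.0]
ft_force: [0.1, -0.4, -1.3]
grip_width: 0.01
```

```bash
python3 look.py 1 s9
```

```text
[-0.7052 -0.636  -0.5819 -0.0081  0.0501  0.0156] [0. 0. 0. 0. 0. 0.]
[0.4589 0.1715 0.1258] 0.010000365743172038 8.4167
```

View pics/s9.png

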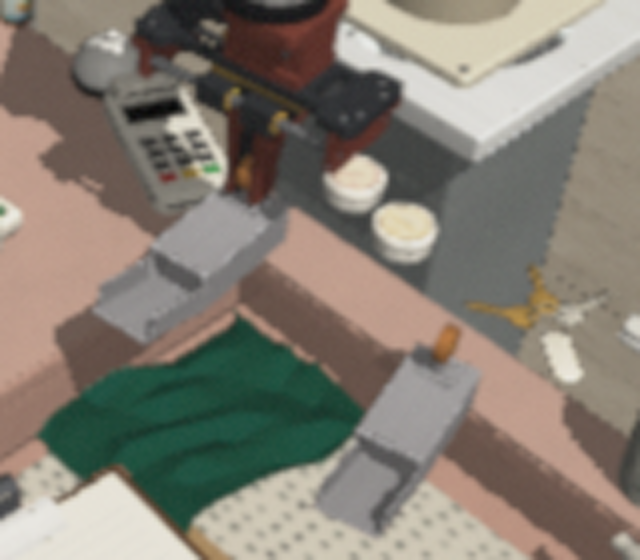

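send_rows(plan="0 0 0 0;0 0 0 0;0 0 0 0;0 0 0 0", force=4)

```text
time_s: 8.75
ee_pos: [0.4589, 0.1715, 0.1258]
orientation: [-0.0, 0.998, 0.07, -0.0]
ft_force: [0.5, -0.5, -0.8]
grip_width: 0.0099
```

```bash
python3 look.py 1 s10
```

```text
[-1.3468  0.2844 -1.3274  0.0396  0.0179 -0.0258] [0. 0. 0. 0. 0. 0.]
[0.4589 0.1715 0.1258] 0.009929151701707663 8.8
```

View pics/s10.png

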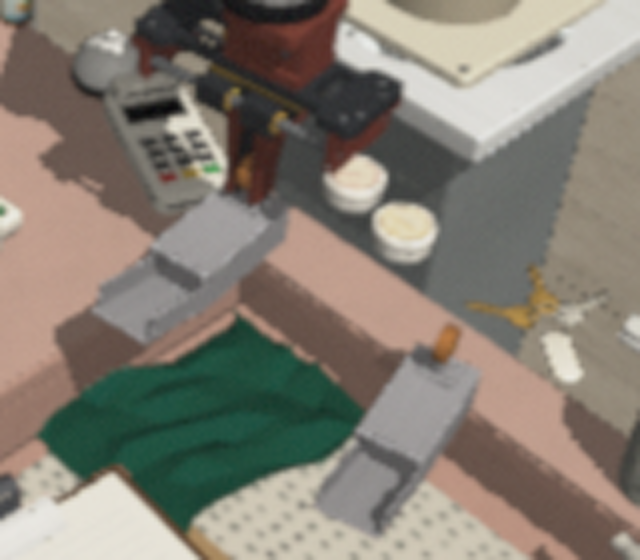

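send_rows(plan="0 0 0 0;0 0 0 0;0 0 0 0;0 0 0 0", force=3)

```text
time_s: 9.13
ee_pos: [0.4589, 0.1715, 0.1258]
orientation: [0.0, 0.998, 0.07, -0.0]
ft_force: [0.3, 0.4, -2.1]
grip_width: 0.01
```

```bash
python3 look.py 1 s11
```

```text
[ 0.3378 -0.0172 -1.0197  0.0132  0.0134 -0.0131] [0. 0. 0. 0. 0. 0.]
[0.4589 0.1715 0.1258] 0.009656933392335955 9.1833
```

View pics/s11.png

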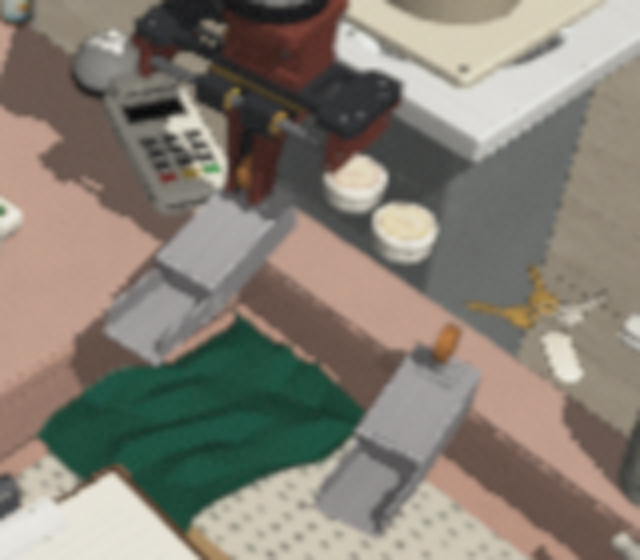

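send_rows(plan="0 0 -2 0;0 0 2 0;0 0 -2 0;0 0 2 0;0 0 -2 0;0 0 2 0;0 0 0 0")

```text
time_s: 9.77
ee_pos: [0.4581, 0.1712, 0.1244]
orientation: [0.0, 0.998, 0.07, -0.001]
ft_force: [-0.7, -0.9, -0.8]
grip_width: 0.0102
```

```bash
python3 look.py 1 s12
```

```text
[ 0.1176 -0.4317 -1.6981  0.0492  0.0105 -0.0424] [0. 0. 0. 0. 0. 0.]
[0.4579 0.1711 0.1249] 0.009555156646419595 9.8167
```

View pics/s12.png

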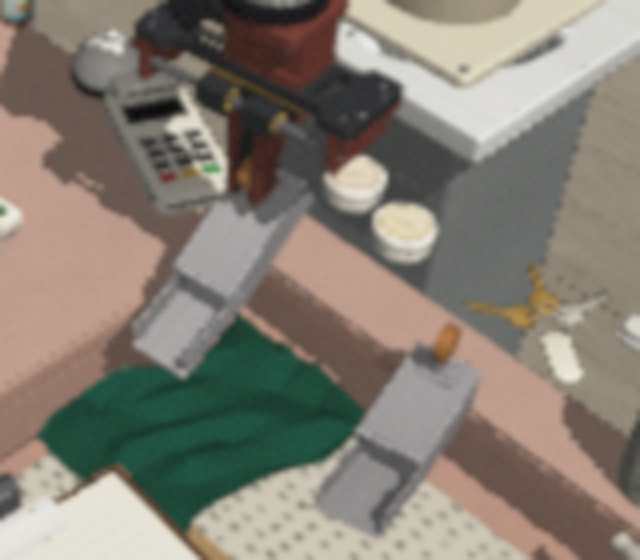

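send_rows(plan="0 0 1.5 0;0 0 1.5 0;0 0 1.5 0;0 0 1.5 0;0 0 1 0;0 0 0.9 0;0 0 0 0;0 0 0 0")

```text
time_s: 10.48
ee_pos: [0.4591, 0.1715, 0.0468]
orientation: [0.0, 0.998, 0.07, -0.0]
ft_force: [0.4, -1.0, -1.0]
grip_width: 0.0099
```

```bash
python3 look.py 1 s13
```

```text
[ 0.0228 -0.2731 -0.8591 -0.0221  0.0332 -0.0057] [0. 0. 0. 0. 0. 0.]
[0.4594 0.1716 0.0471] 0.010179062612469376 10.5333
```

View pics/s13.png

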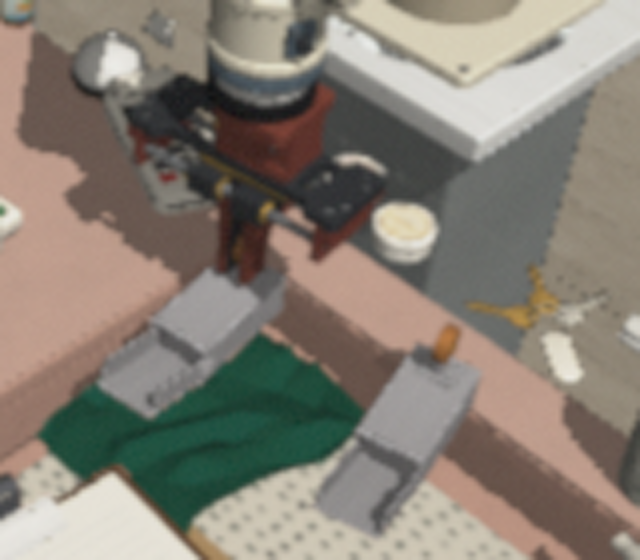

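send_rows(plan="0 0 0.3 0;0 0 0 0;0 0 0 0")

```text
time_s: 10.78
ee_pos: [0.4595, 0.1717, 0.0443]
orientation: [-0.0, 0.998, 0.07, 0.001]
ft_force: [-0.5, -0.5, -0.1]
grip_width: 0.0098
```

send_rows(plan="0 0 0 0;0 0 0 0;0 0 0 0;0 0 -2 0;0 0 -3 0;0 0 -3 0;0 0 0 0;0 0 0 0", gripper=3)

```text
time_s: 11.45
ee_pos: [0.4601, 0.1719, 0.1253]
orientation: [-0.001, 0.998, 0.07, 0.002]
ft_force: [-0.2, 0.4, -0.0]
grip_width: 0.03
```

```bash
python3 look.py 1 s14; python3 loc.py .416 .3275 .11
```

```text
[-1.309   0.7697 -0.3194 -0.0161 -0.0039  0.0032] [0. 0. 0. 0. 0. 0.]
[0.4591 0.1715 0.1241] 0.02991455213907531 11.5
ee [0.4591 0.1715 0.1241] yaw 8.008491269385326 tool cm [ -2.0924 -16.0438   1.4134]
ft [-1.309   0.7697 -0.3194] [-0.0161 -0.0039  0.0032] grip 0.02991455213907531 t 11.5
```

View pics/s14.png

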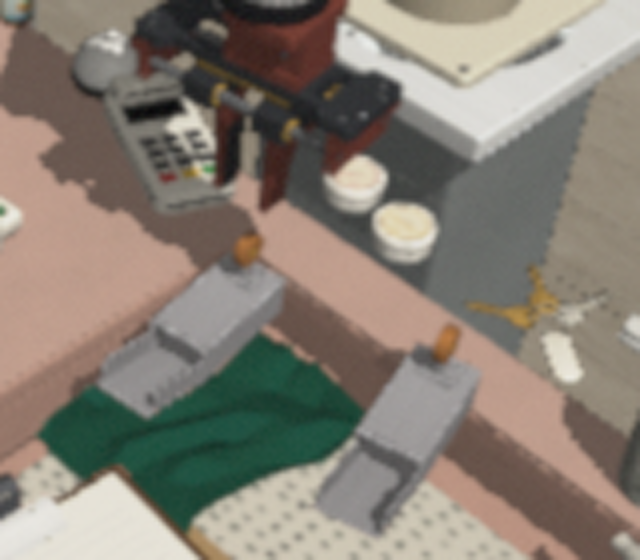

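send_rows(plan="-0.5 -4 0 0;-0.5 -4 0 0;-0.5 -4 0 0;-0.6 -4 0 0;0 0 1 -6;0 0 0 0;0 0 0 0;0 0 0 0")

```text
time_s: 12.17
ee_pos: [0.4154, 0.3258, 0.1129]
orientation: [0.001, 0.993, 0.12, -0.001]
ft_force: [0.6, 0.6, -0.0]
grip_width: 0.03
```

```bash
python3 look.py 1 s15; python3 loc.py .416 .3275 .045
```

```text
[ 0.4801 -0.8209 -0.4799  0.0098  0.0082  0.0204] [0. 0. 0. 0. 0. 0.]
[0.4158 0.3258 0.1133] 0.030005360003672744 12.2167
ee [0.4158 0.3258 0.1133] yaw 13.818941921150769 tool cm [ 0.059  -0.1642  6.8342]
ft [ 0.4801 -0.8209 -0.4799] [0.0098 0.0082 0.0204] grip 0.030005360003672744 t 12.2167
```

View pics/s15.png

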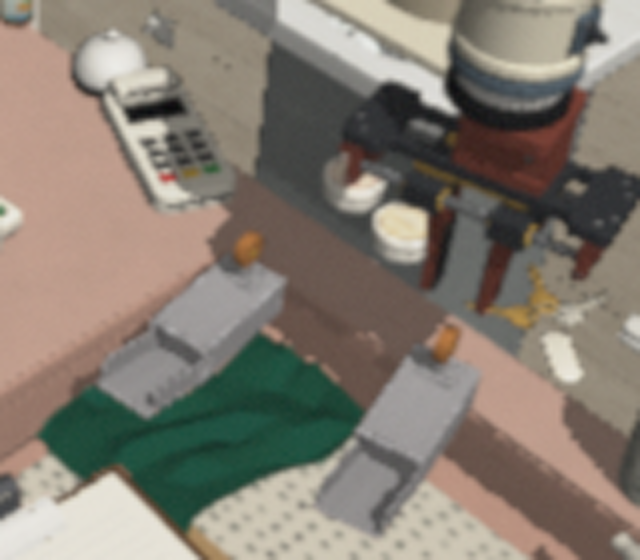

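```bash
python3 - <<'E'
from h import *
for p in[(.4158,.3258,.1133),(.4158,.3258,.064),(.4591,.1715,.1241),(.4591,.1715,.064)]: print((proj("side",p)-[330,150])*4)
E
```

```text
[453.6171 291.9333]
[441.5909 342.4329]
[243.7998 192.2267]
[236.8439 253.4826]
```

send_rows(plan="0 -0.1 2.3 0;0 0 2.3 0;0 0 2.2 0;0 0 0 0;0 0 0 0")

```text
time_s: 12.63
ee_pos: [0.4154, 0.3266, 0.0454]
orientation: [0.001, 0.993, 0.121, -0.001]
ft_force: [-0.9, -0.4, -0.3]
grip_width: 0.0297
```

```bash
python3 look.py 1 s16; python3 loc.py .416 .3275 .045
```

```text
[ 0.2411  0.6174  0.6175 -0.0101 -0.0034 -0.0118] [0. 0. 0. 0. 0. 0.]
[0.4161 0.3274 0.0463] 0.029695756060993363 12.6833
ee [0.4161 0.3274 0.0463] yaw 13.892618142169871 tool cm [-0.005  -0.0159  0.1307]
ft [0.2411 0.6174 0.6175] [-0.0101 -0.0034 -0.0118] grip 0.029695756060993363 t 12.6833
```

View pics/s16.png

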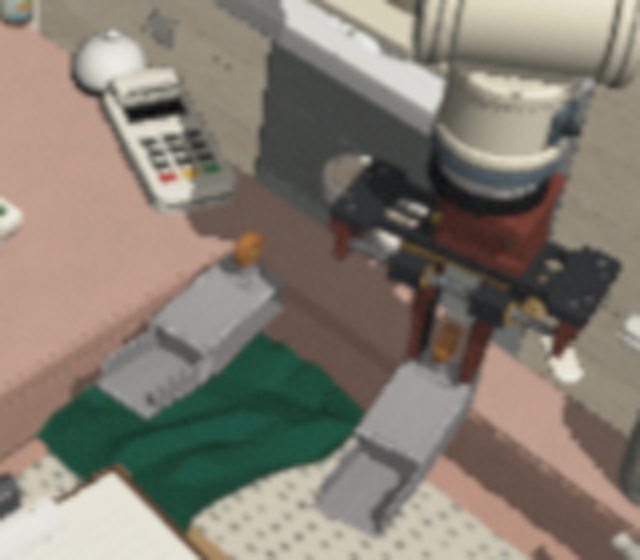

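send_rows(plan="0 0 0.1 0;0 0 0 0;0 0 0 0;0 0 0 0;0 0 0 0;0 0 0 0;0 0 0 0", gripper=0, force=60)

```text
time_s: 13.27
ee_pos: [0.4158, 0.3281, 0.0454]
orientation: [-0.0, 0.993, 0.122, 0.0]
ft_force: [-1.3, -2.6, 5.8]
grip_width: 0.0096
```

send_rows(plan="0 0 -0.8 0;0 0 -1.5 0;0 0 -2 0;0 0 -2 0;0 0 -2 0;0 0 -0.7 0;0 0 0 0;0 0 0 0")

```text
time_s: 13.93
ee_pos: [0.4154, 0.3279, 0.1347]
orientation: [-0.0, 0.993, 0.122, 0.0]
ft_force: [-0.8, 0.1, -3.2]
grip_width: 0.0098
```

```bash
python3 look.py 12 s17; python3 loc.py .416 .3275 .045
```

```text
[ 0.1125 -0.1345 -2.6166 -0.0298  0.0778 -0.0039] [0.638  0.3103 0.5035 0.0261 0.0289 0.0315]
[0.4156 0.3279 0.1347] 0.009434243957467012 14.5333
ee [0.4156 0.3279 0.1347] yaw 14.005002762896678 tool cm [0.0301 0.0534 8.9688]
ft [-0.3841  0.2154 -2.4834] [-0.0028  0.0998 -0.0052] grip 0.009434243957467012 t 14.5333
```

View pics/s17.png

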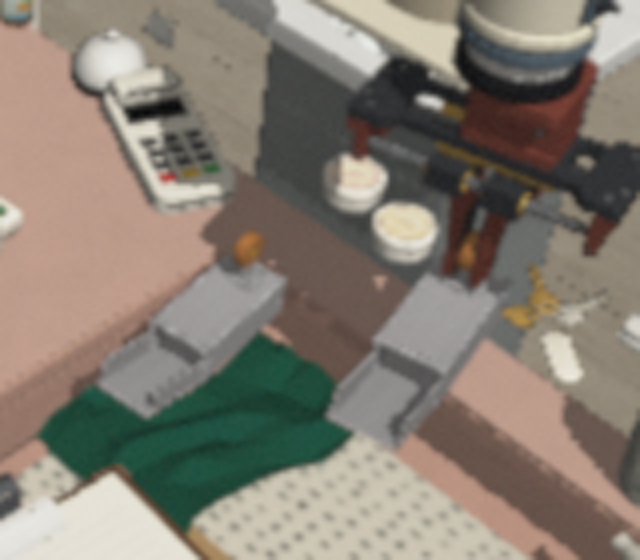

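send_rows(plan="0 0 -1 3;0 0 -0.9 3;0 0 0 3;-0.2 1 0 0;-0.3 2 0 0;-0.4 2.8 0 0;-0.5 3 0 0;-0.5 3 0 0")

```text
time_s: 15.2
ee_pos: [0.4061, 0.2071, 0.1535]
orientation: [0.0, 0.999, 0.045, -0.0]
ft_force: [0.1, -0.3, -2.5]
grip_width: 0.0097
```

send_rows(plan="-0.5 3 0 0;-0.5 3 0 0;-0.5 3 0 0;-0.5 3 0 0;-0.5 3 0 0;-0.5 3 0 0;-0.5 3 0 0;-0.4 3 0 0")

```text
time_s: 15.87
ee_pos: [0.3877, -0.0354, 0.1537]
orientation: [0.0, 0.999, 0.045, -0.0]
ft_force: [-0.3, 0.6, -1.9]
grip_width: 0.0095
```

send_rows(plan="-0.3 3 0 0;0 2 0 0;0 1.5 0 0;0 0.7 0 0;0 0 0 0;0 0 0 0")

```text
time_s: 16.37
ee_pos: [0.3918, -0.1056, 0.1536]
orientation: [-0.0, 0.999, 0.044, -0.0]
ft_force: [-0.4, 0.5, -2.9]
grip_width: 0.0098
```

```bash
python3 loc.py .3896 -.1069 .154; python3 - <<'E'
from h import *
for n,(a,b,c,d) in(("top",(100,250,300,460)),("side",(120,270,200,360))):
    im=bot.capture(n);cv2.imwrite(f"pics/{n}_20.png",im);cv2.imwrite(f"pics/{n}20.png",cv2.resize(im[a:b,c:d],None,fx=4,fy=4,interpolation=cv2.INTER_CUBIC))
E
```

```text
ee [ 0.3918 -0.1056  0.1536] yaw 4.989391476726112 tool cm [-0.2286  0.1141 -0.0372]
ft [-0.3722  0.4891 -2.8923] [-0.0092  0.0719 -0.0059] grip 0.009828099923652979 t 16.3667
```

View pics/top20.png

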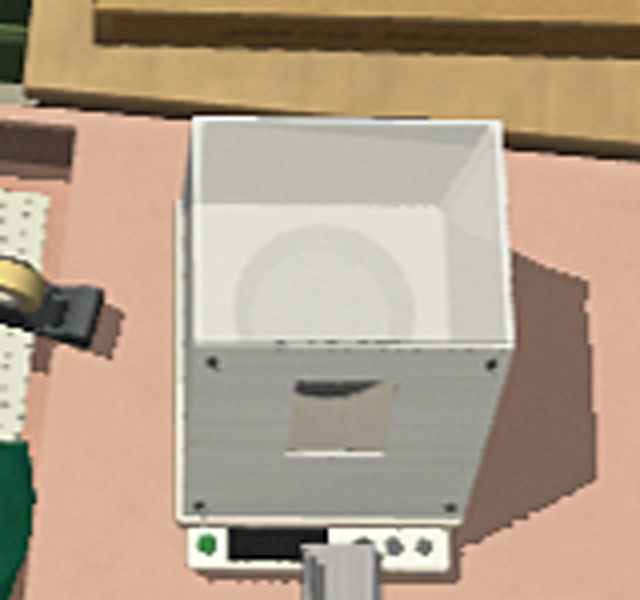

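View pics/side20.png

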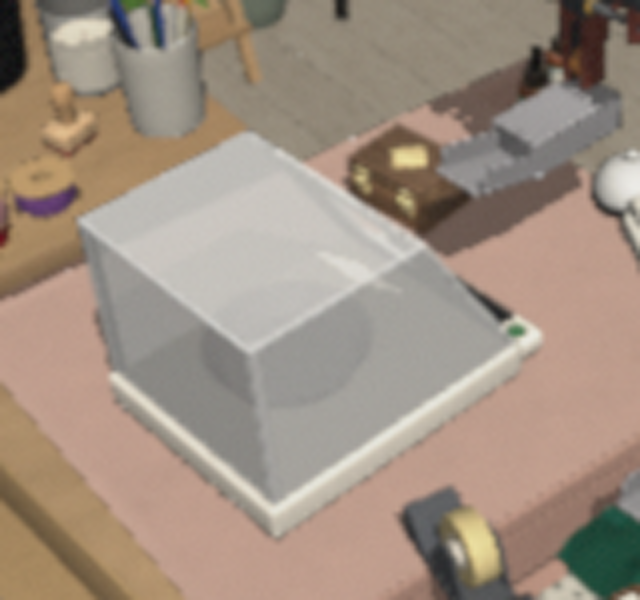

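```bash
cat > lat.py <<'E'
from h import *
S=np.array([.6187,-.0868]);f=np.array([np.cos(np.radians(5)),np.sin(np.radians(5))]);l=np.array([-f[1],f[0]])
def sf(p): d=np.asarray(p)[:2]-S; return np.array([d@f,d@l])*1000
def Z(x,y,s=4,o=(300,100)): return o[0]+(x+.5)/s-.5,o[1]+(y+.5)/s-.5
E
python3 - <<'E'
from lat import *
for x,y,z in((303,545,.1495),(381,543,.1495),(296,378,.159),(396,382,.159),(285,456,.097),(384,456,.097)): print(sf(onz("top",*Z(x,y),z)))
print("grip",sf(bot.get_state()["ee_pos"]))
E
```

```text
[-86.6126  28.6448]
[-84.6647 -20.7132]
[19.9604 32.5234]
[ 18.1613 -31.5964]
[-18.7259  32.2538]
[-17.8225 -34.8445]
grip [-227.5214    1.7059]
```

send_rows(plan="1 0.2 0 0.6;2 0.05 0 0;2.5 0 0 0;2.5 0 0 0;2 0 0 0;1 0 0 0;0 0 0 0;0 0 0 0")

```text
time_s: 17.13
ee_pos: [0.5017, -0.099, 0.1533]
orientation: [-0.0, 0.999, 0.039, -0.001]
ft_force: [0.3, 0.4, -2.8]
grip_width: 0.0093
```

```bash
python3 - <<'E'
from geo import *
for x in range(-150,-40,10): print(x,round(clr(x,44,0),1),end=' | ')
print()
for pose in((-53,46),(-45,50),(-41,53),(-40,58),(-38,62),(-38,68),(-38,74),(-38,80),(-32,84)):
    print(pose,[(d,round(float(clr(*pose,np.radians(d))))) for d in range(0,51,5)])
E
python3 - <<'E'
from lat import *
for n,(a,b,c,d) in(("top",(100,250,300,460)),("side",(120,270,200,360))):
    im=bot.capture(n);cv2.imwrite(f"pics/{n}21.png",cv2.resize(im[a:b,c:d],None,fx=4,fy=4,interpolation=cv2.INTER_CUBIC))
s=bot.get_state();print(sf(s["ee_pos"]),s["ee_pos"],s["time_s"])
E
```

```text
-150 25.9 | -140 19.8 | -130 12.4 | -120 8.2 | -110 8.9 | -100 9.6 | -90 10.4 | -80 11.1 | -70 11.9 | -60 12.2 | -50 12.2 | 
(-53, 46) [(0, 11), (5, 11), (10, 7), (15, 3), (20, -1), (25, -1), (30, -1), (35, -1), (40, -1), (45, -1), (50, -1)]
(-45, 50) [(0, 7), (5, 13), (10, 12), (15, 8), (20, 4), (25, -1), (30, -1), (35, -1), (40, -1), (45, -1), (50, -1)]
(-41, 53) [(0, 4), (5, 10), (10, 15), (15, 12), (20, 8), (25, 4), (30, -1), (35, -1), (40, -1), (45, -1), (50, -1)]
(-40, 58) [(0, -1), (5, 5), (10, 10), (15, 16), (20, 13), (25, 9), (30, 2), (35, -1), (40, -1), (45, -1), (50, -1)]
(-38, 62) [(0, -1), (5, 0), (10, 6), (15, 12), (20, 17), (25, 13), (30, 5), (35, -1), (40, -1), (45, -1), (50, -1)]
(-38, 68) [(0, -1), (5, -1), (10, -1), (15, 6), (20, 12), (25, 18), (30, 11), (35, 3), (40, -1), (45, -1), (50, -1)]
(-38, 74) [(0, -1), (5, -1), (10, -1), (15, 0), (20, 6), (25, 13), (30, 17), (35, 9), (40, 2), (45, -1), (50, -1)]
(-38, 80) [(0, -1), (5, -1), (10, -1), (15, -1), (20, 1), (25, 7), (30, 13), (35, 15), (40, 7), (45, -1), (50, -1)]
(-32, 84) [(0, -1), (5, -1), (10, -1), (15, -1), (20, -1), (25, 1), (30, 7), (35, 13), (40, 11), (45, 4), (50, -1)]
[-118.5997   -2.1369] [ 0.5007 -0.0993  0.1534] 17.2333
```

View pics/top21.png

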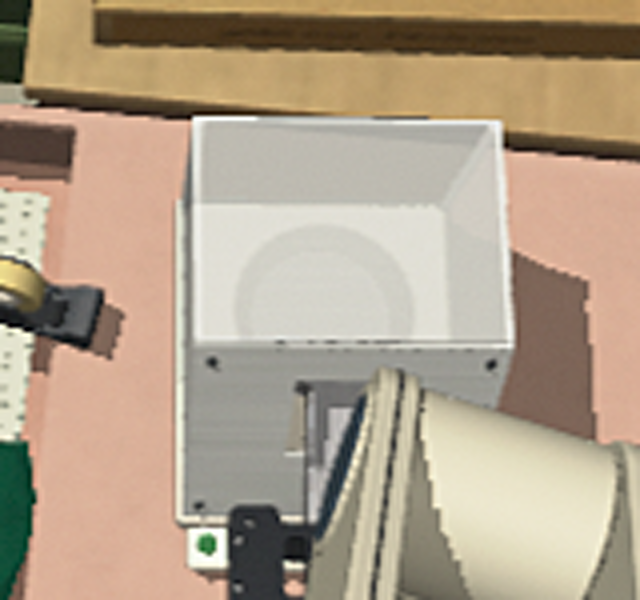

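View pics/side21.png

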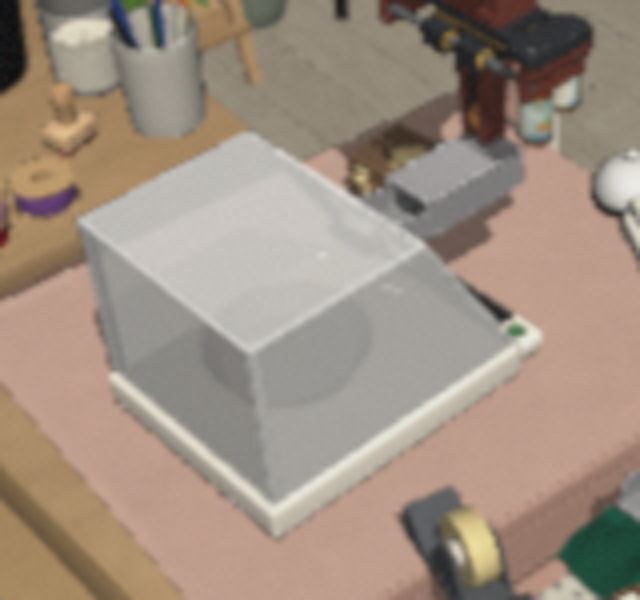

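send_rows(plan="0.8 -0.1 0 0;1.5 -0.1 0 0;1.5 0 0 0;1.5 0 0 0;1.2 0 -0.1 0;0.8 0 -0.2 0;0.3 0 -0.2 0;0 0 0 0")

```text
time_s: 17.9
ee_pos: [0.5783, -0.0919, 0.1592]
orientation: [0.0, 0.999, 0.038, 0.0]
ft_force: [0.5, 0.3, -3.2]
grip_width: 0.0094
```

```bash
cat > see.py <<'E'
import sys
from lat import *
im=bot.capture("side");cv2.imwrite(f"pics/{sys.argv[1]}.png",cv2.resize(im[110:220,220:340],None,fx=5,fy=5,interpolation=cv2.INTER_CUBIC))
s=bot.get_state();print(sf(s["ee_pos"]),s["ee_pos"],s["ft_force"],s["moment"],s["time_s"],"handle z rel",1000*(s["ee_pos"][2]+.018-.128))
E
python3 see.py p1
```

```text
[-41.3766  -1.4195] [ 0.5776 -0.0918  0.159 ] [-1.1051 -0.1416 -3.1111] [-0.0117  0.1255 -0.0195] 17.95 handle z rel 48.972400351386
```

View pics/p1.png

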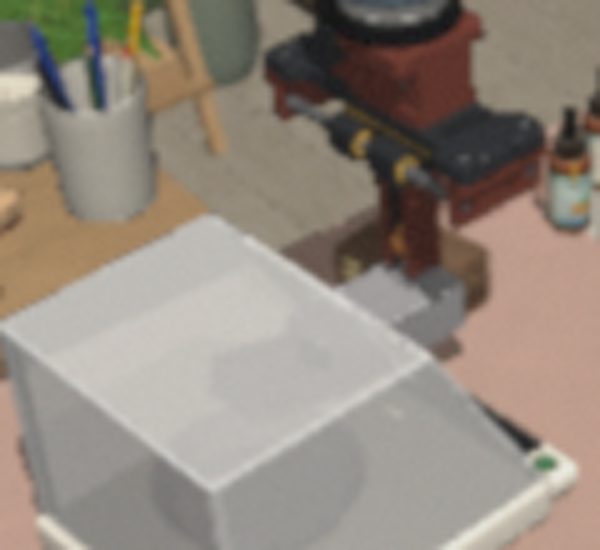

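send_rows(plan="0 0 -0.2 0;0 0 0 0;0 0 0 0", force=9)

```text
time_s: 18.2
ee_pos: [0.5774, -0.0918, 0.161]
orientation: [-0.0, 0.999, 0.038, -0.0]
ft_force: [0.2, 0.1, -2.5]
grip_width: 0.0095
```

```bash
python3 see.py p2
```

```text
[-41.5284  -1.4309] [ 0.5775 -0.0918  0.1609] [-0.2878 -0.1727 -3.032 ] [-0.0416  0.1125 -0.0261] 18.25 handle z rel 50.88734859884092
```

View pics/p2.png

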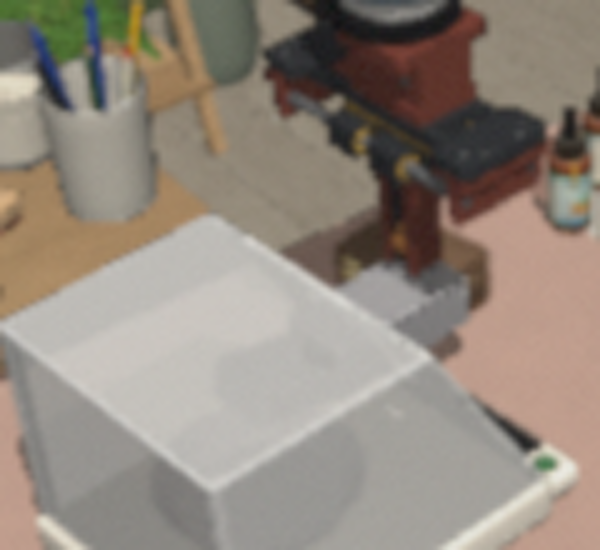

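send_rows(plan="0 0 -0.2 0;0 0 0 0", force=7)

```text
time_s: 18.42
ee_pos: [0.5779, -0.0919, 0.1632]
orientation: [0.0, 0.999, 0.038, 0.0]
ft_force: [0.3, -0.3, -2.6]
grip_width: 0.01
```

```bash
python3 see.py p3
```

```text
[-41.0435  -1.494 ] [ 0.5779 -0.0919  0.1631] [ 0.0396 -0.1714 -3.3334] [-0.0063  0.1253  0.0537] 18.4667 handle z rel 53.06397242348957
```

View pics/p3.png

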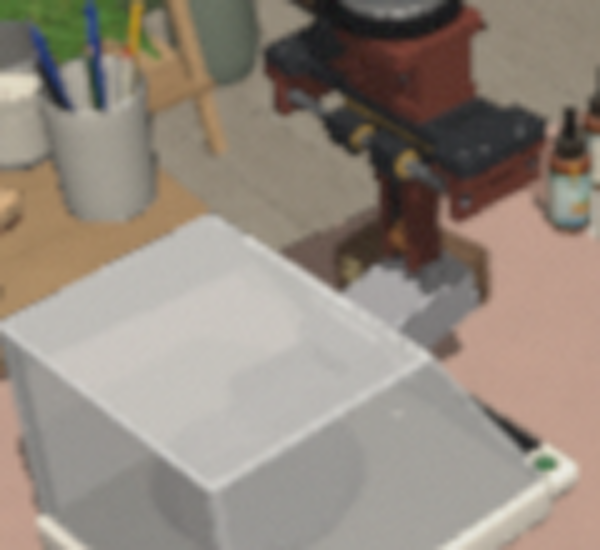

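```bash
cat > pit.py <<'E'
from lat import *
def tab(e=None,pts=((-18,25,-28),(-18,25,-63),(-18,-25,-28))):
    e=bot.get_state()["ee_pos"] if e is None else e
    h=np.r_[e[:2],e[2]+.018]
    for d in range(0,51,5):
        t=np.radians(d);o=[]
        for x,y,z in pts:
            X=x*np.cos(t)+z*np.sin(t);Zz=-x*np.sin(t)+z*np.cos(t)
            p=h+np.r_[f*X/1000+l*y/1000,Zz/1000]
            o.append((proj("side",p)-[220,110])*5)
        print(d,*[np.round(q) for q in o])
if __name__=="__main__": tab()
E
python3 pit.py
```

```text
0 [457. 275.] [460. 321.] [403. 241.]
5 [460. 271.] [466. 314.] [405. 237.]
10 [463. 267.] [472. 308.] [408. 233.]
15 [465. 263.] [478. 301.] [410. 229.]
20 [467. 259.] [483. 293.] [412. 225.]
25 [469. 254.] [489. 286.] [414. 221.]
30 [471. 250.] [493. 278.] [415. 216.]
35 [472. 246.] [497. 269.] [417. 212.]
40 [473. 241.] [501. 261.] [418. 208.]
45 [474. 237.] [504. 253.] [418. 204.]
50 [474. 233.] [507. 244.] [419. 199.]
```

send_rows(plan="0.1 0 -0.7 0;0.1 0 -0.5 0;0 0 0 0", force=14)

```text
time_s: 18.72
ee_pos: [0.5811, -0.0918, 0.1763]
orientation: [0.0, 0.999, 0.038, 0.001]
ft_force: [0.6, -0.6, -3.0]
grip_width: 0.01
```

```bash
python3 see.py p4;python3 pit.py
```

```text
[-38.2536  -1.6525] [ 0.5807 -0.0918  0.1758] [ 0.4629 -0.2304 -2.8874] [ 0.0131  0.0717 -0.0625] 18.7667 handle z rel 65.84331648183223
0 [453. 260.] [455. 306.] [398. 226.]
5 [456. 256.] [462. 300.] [401. 222.]
10 [458. 252.] [468. 293.] [403. 218.]
15 [461. 248.] [474. 286.] [405. 214.]
20 [463. 243.] [479. 279.] [407. 210.]
25 [465. 239.] [484. 271.] [409. 206.]
30 [466. 235.] [489. 263.] [411. 201.]
35 [468. 230.] [493. 255.] [412. 197.]
40 [469. 226.] [497. 246.] [413. 192.]
45 [469. 221.] [500. 238.] [414. 188.]
50 [470. 217.] [503. 229.] [414. 184.]
```

View pics/p4.png

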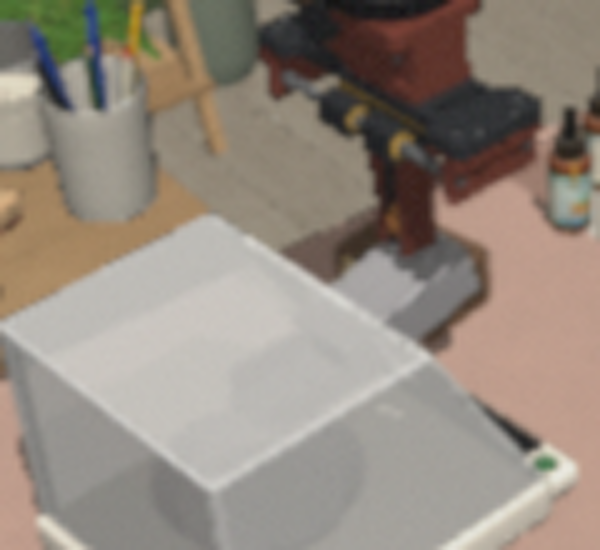

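```bash
python3 - <<'E'
from h import *
im=bot.capture("side");cv2.imwrite("pics/_raw.png",im)
cv2.imwrite("pics/p5.png",cv2.resize(im[145:195,280:330],None,fx=11,fy=11,interpolation=cv2.INTER_CUBIC))
s=bot.get_state();h=np.r_[s["ee_pos"][:2],s["ee_pos"][2]+.018]
E
python3 - <<'E'
from lat import *
e=bot.get_state()["ee_pos"];h=np.r_[e[:2],e[2]+.018]
for d in(5,10,15,20,25,30):
    t=np.radians(d);o=[]
    for x,y,z in((-18,25,-28),(-18,25,-63),(40,25,-28),(40,25,-63)):
        X=x*np.cos(t)+z*np.sin(t);Zz=-x*np.sin(t)+z*np.cos(t)
        o.append(np.round((proj("side",h+np.r_[f*X/1000+l*y/1000,Zz/1000])+[.6-280,.4-145])*11))
    print(d,*o)
E
```

```text
5 [351. 184.] [364. 280.] [193. 291.] [210. 387.]
10 [356. 175.] [378. 265.] [202. 295.] [227. 385.]
15 [362. 165.] [390. 250.] [211. 299.] [244. 382.]
20 [366. 156.] [402. 233.] [221. 301.] [261. 376.]
25 [370. 146.] [414. 216.] [232. 302.] [279. 369.]
30 [374. 136.] [424. 198.] [243. 301.] [296. 360.]
```

View pics/p5.png

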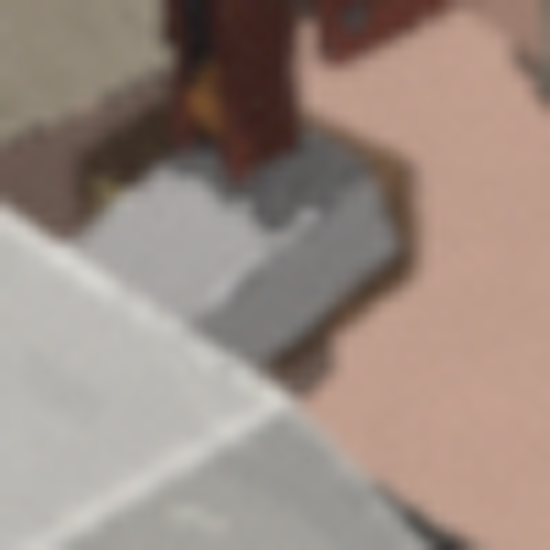

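send_rows(plan="0 0 0 0;0 0 -0.2 0", force=5)

```text
time_s: 18.98
ee_pos: [0.5795, -0.0916, 0.1764]
orientation: [-0.0, 0.999, 0.038, -0.0]
ft_force: [-0.4, -0.5, -1.6]
grip_width: 0.0099
```

```bash
cat > p.py <<'E'
import sys
from lat import *
im=bot.capture("side")
cv2.imwrite(f"pics/{sys.argv[1]}.png",cv2.resize(im[135:205,250:330],None,fx=8,fy=8,interpolation=cv2.INTER_CUBIC))
s=bot.get_state();e=s["ee_pos"];h=np.r_[e[:2],e[2]+.018]
print(sf(e),1000*(e[2]+.018-.128),s["ft_force"],s["moment"],s["time_s"])
for d in range(10,51,5):
    t=np.radians(d);o=[]
    for x,y,z in((-18,25,-28),(-18,25,-63)):
        X=x*np.cos(t)+z*np.sin(t);Zz=-x*np.sin(t)+z*np.cos(t)
        o.append(np.round((proj("side",h+np.r_[f*X/1000+l*y/1000,Zz/1000])+[.6-250,.4-135])*8))
    print(d,*o,o[1]-o[0])
E
python3 p.py p6
```

```text
[-39.1809  -1.408 ] 66.98654329921963 [ 0.1376  0.1702 -2.5433] [0.1287 0.0657 0.026 ] 19.0333
10 [500. 203.] [516. 269.] [16. 66.]
15 [504. 196.] [525. 258.] [21. 62.]
20 [507. 189.] [534. 246.] [27. 57.]
25 [510. 182.] [542. 233.] [32. 51.]
30 [513. 175.] [549. 221.] [36. 46.]
35 [515. 168.] [556. 207.] [41. 39.]
40 [517. 161.] [562. 194.] [45. 33.]
45 [518. 154.] [568. 180.] [50. 26.]
50 [519. 147.] [572. 166.] [53. 19.]
```

View pics/p6.png

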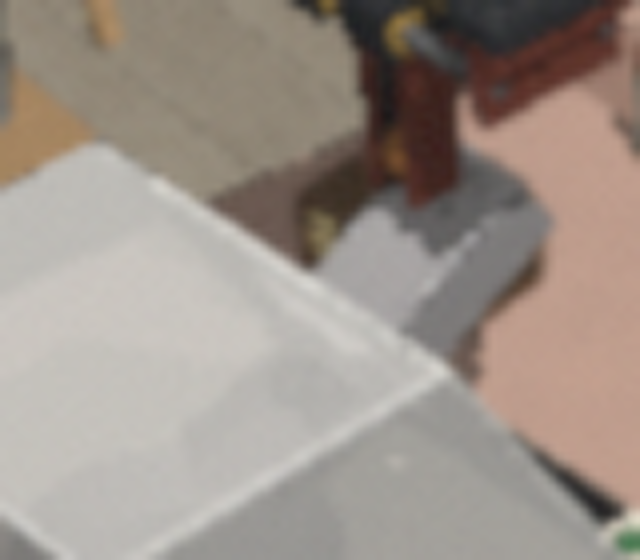

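send_rows(plan="0.1 0 -0.5 0;0.1 0 -0.4 0;0 0 0 0", force=20)

```text
time_s: 19.28
ee_pos: [0.5829, -0.0916, 0.1871]
orientation: [0.0, 0.999, 0.038, 0.001]
ft_force: [0.1, -0.8, -1.1]
grip_width: 0.01
```

```bash
python3 p.py p7; python3 - <<'E'
from h import *
im=bot.capture("top");cv2.imwrite("pics/t7.png",cv2.resize(im[120:230,330:440],None,fx=5,fy=5,interpolation=cv2.INTER_CUBIC))
E
```

```text
[-36.3025  -1.643 ] 76.71250121166854 [ 0.4704  0.7754 -1.0324] [0.0024 0.0269 0.0158] 19.3333
10 [493. 185.] [509. 252.] [16. 67.]
15 [497. 178.] [518. 240.] [21. 62.]
20 [500. 171.] [527. 228.] [27. 57.]
25 [503. 164.] [535. 216.] [32. 52.]
30 [506. 157.] [543. 203.] [37. 46.]
35 [508. 150.] [550. 190.] [42. 40.]
40 [510. 143.] [556. 176.] [46. 33.]
45 [511. 136.] [561. 162.] [50. 26.]
50 [511. 129.] [565. 148.] [54. 19.]
```

View pics/p7.png

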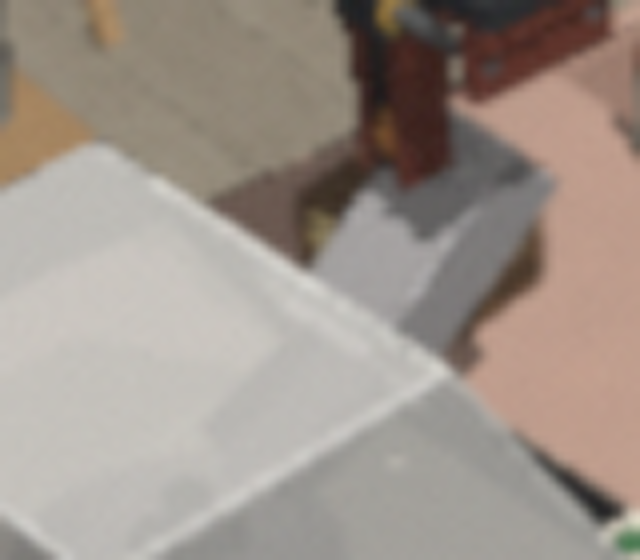

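View pics/t7.png

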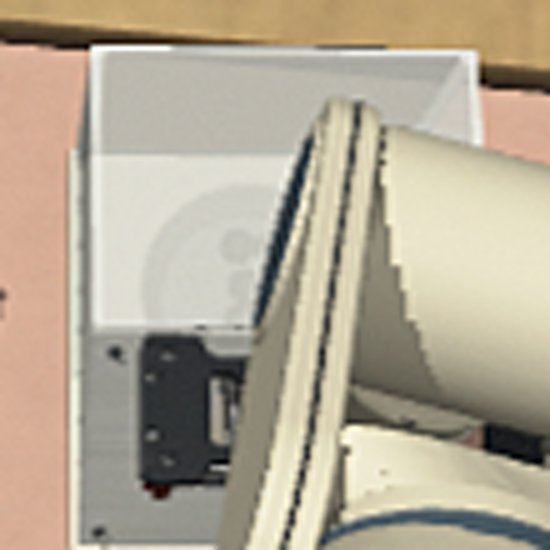

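send_rows(plan="0.2 0 -0.4 0;0 0 0 0;0 0 0 0;0 0 0 0;0 0 0 0;0 0 0 0")

```text
time_s: 19.88
ee_pos: [0.5838, -0.0913, 0.1897]
orientation: [-0.0, 0.999, 0.038, -0.0]
ft_force: [0.4, 0.0, -2.1]
grip_width: 0.0098
```

```bash
python3 p.py p8|tail -5; python3 look.py 10 s20 120 220 200 330; python3 - <<'E'
from h import *
im=bot.capture("top");cv2.imwrite("pics/t8.png",cv2.resize(im[120:230,330:440],None,fx=5,fy=5,interpolation=cv2.INTER_CUBIC))
E
```

```text
30 [504. 152.] [541. 198.] [37. 46.]
35 [506. 145.] [548. 185.] [42. 40.]
40 [508. 137.] [554. 171.] [46. 34.]
45 [509. 130.] [559. 157.] [50. 27.]
50 [509. 123.] [564. 143.] [55. 20.]
[-0.1741  0.0422 -1.1623  0.0083  0.0095 -0.0097] [0.3654 0.3721 0.3633 0.0292 0.029  0.0357]
[ 0.5839 -0.0914  0.1898] 0.00976896113801873 20.4333
```

View pics/p8.png

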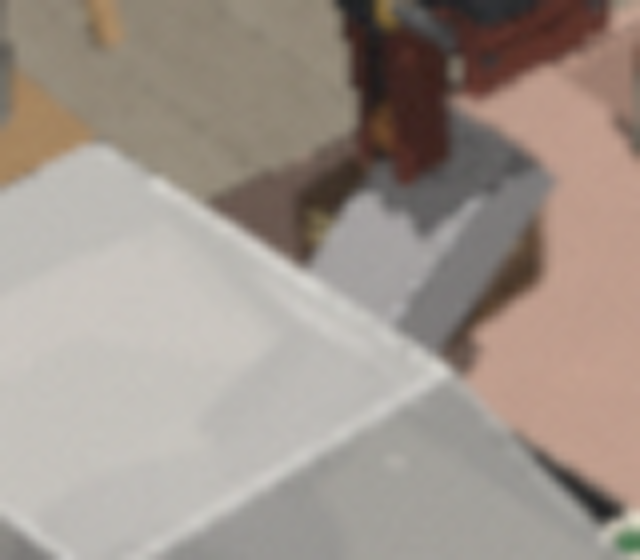

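View pics/t8.png

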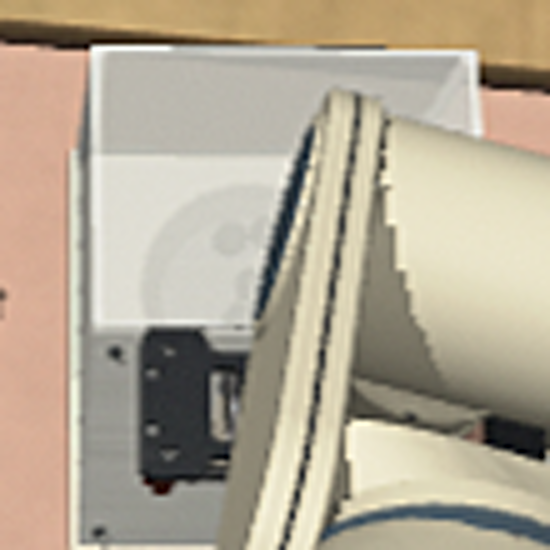

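View pics/s20.png

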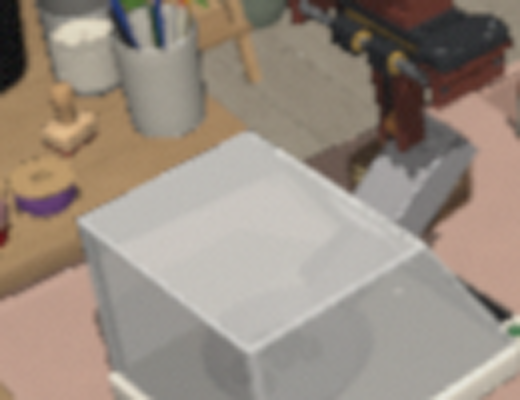

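```bash
python3 - <<'E'
from geo import *
for ang in(24,27,30,33,36):
  for th in(33,37):
    a=np.radians(ang)
    print(ang,th,[round(float(clr(-35-s*np.cos(a),80+s*np.sin(a),np.radians(th)))) for s in range(0,181,15)])
E
```

```text
24 33 [16, 17, 18, 20, 21, 23, 31, 40, 51, 65, 79, 93, 107]
24 37 [11, 17, 17, 17, 18, 18, 26, 38, 52, 66, 81, 95, 110]
27 33 [16, 16, 17, 17, 18, 19, 28, 41, 55, 68, 81, 95, 110]
27 37 [11, 18, 19, 20, 21, 22, 29, 41, 54, 68, 83, 97, 112]
30 33 [16, 16, 15, 15, 15, 16, 25, 39, 53, 67, 82, 97, 112]
30 37 [11, 19, 20, 22, 24, 26, 33, 44, 57, 71, 85, 99, 114]
33 33 [16, 15, 14, 13, 12, 12, 23, 37, 51, 66, 80, 95, 110]
33 37 [11, 19, 21, 21, 21, 22, 30, 42, 56, 70, 85, 99, 114]
36 33 [16, 14, 12, 10, 8, 9, 21, 35, 50, 64, 79, 93, 107]
36 37 [11, 20, 19, 18, 18, 18, 27, 40, 54, 68, 83, 97, 112]
```

send_rows(plan="0 0 0 0;-0.6 0 -0.35 0;-1.2 0 -0.7 0;-1.6 0 -0.9 0;-1.6 0 -0.9 0;-1.6 0 -0.9 0;-1.6 0 -0.9 0;-1.6 0 -0.9 0", force=60)

```text
time_s: 21.15
ee_pos: [0.4849, -0.0989, 0.2459]
orientation: [0.0, 0.999, 0.038, -0.0]
ft_force: [-0.2, -0.2, -0.5]
grip_width: 0.0093
```

send_rows(plan="-1.6 0 -0.9 0;-1.6 0 -0.9 0;-1.6 0 -0.5 0;-1.2 0 0 0;-0.6 0 0 0;0 0 0 0;0 0 0 0")

```text
time_s: 21.73
ee_pos: [0.4204, -0.104, 0.2682]
orientation: [0.0, 0.999, 0.038, 0.0]
ft_force: [0.0, 0.2, -1.9]
grip_width: 0.0099
```

```bash
python3 look.py 1 s21 90 230 200 380; python3 - <<'E'
from h import *
im=bot.capture("top");cv2.imwrite("pics/t9.png",cv2.resize(im[120:240,320:440],None,fx=5,fy=5,interpolation=cv2.INTER_CUBIC))
E
```

```text
[ 0.3413  1.0618 -1.9411  0.0065  0.0022 -0.0519] [0. 0. 0. 0. 0. 0.]
[ 0.4208 -0.104   0.2682] 0.00955727115161306 21.7833
```

View pics/s21.png

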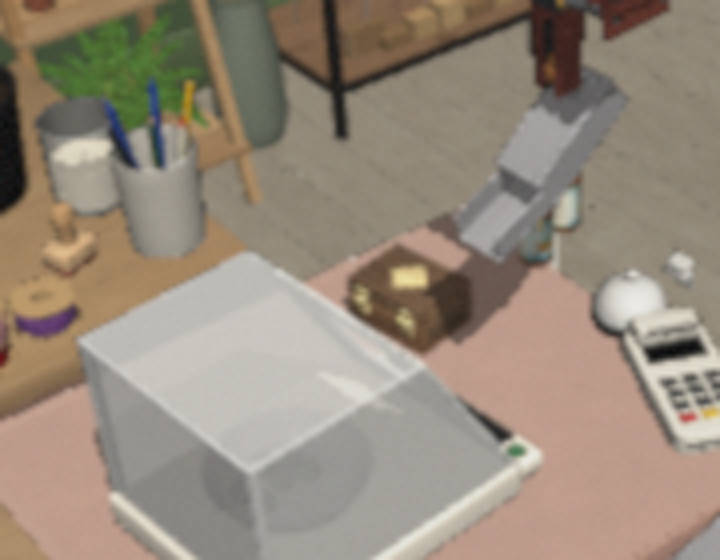

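View pics/t9.png

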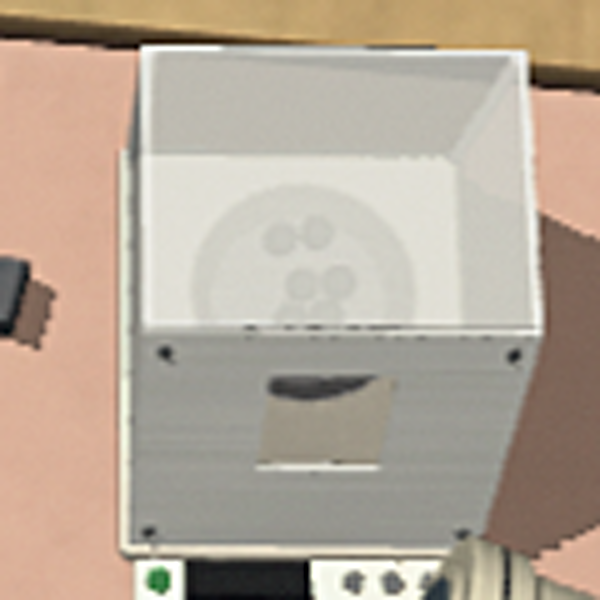

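send_rows(plan="0.2 -1.5 0 0;0.2 -2.5 0 0;0.2 -3.3 0 0;0.3 -3.3 0 0;0.3 -3.3 0 0;0.3 -3.3 0 0;0.3 -3.3 0 0;0.3 -3.3 0 0")

```text
time_s: 22.5
ee_pos: [0.4232, 0.137, 0.2681]
orientation: [0.0, 0.999, 0.039, -0.0]
ft_force: [0.7, -0.5, -0.4]
grip_width: 0.0096
```

send_rows(plan="0.3 -3.3 0 0;0.3 -3.3 0 0;0.1 -3.3 0 0;0 -3.3 0 0;0 -3 0 0;0 -2 0 0;0 -1 0 0;0 0 0 -4.6")

```text
time_s: 23.17
ee_pos: [0.4152, 0.3291, 0.2677]
orientation: [-0.0, 0.997, 0.08, -0.0]
ft_force: [0.2, -0.6, -1.1]
grip_width: 0.0095
```

send_rows(plan="0 0 1 -5;0 0 2 0;0 0 3 0;0 0 3 0;0 0 2 0;0 0 0 0")

```text
time_s: 23.67
ee_pos: [0.4131, 0.3248, 0.1541]
orientation: [0.002, 0.993, 0.122, -0.003]
ft_force: [-0.7, -0.4, -2.0]
grip_width: 0.0098
```

```bash
python3 look.py 1 s22; python3 loc.py .416 .3281 .045
```

```text
[-0.1697  0.0072 -0.5382 -0.0189  0.0186  0.0689] [0. 0. 0. 0. 0. 0.]
[0.4142 0.3257 0.1563] 0.009634893291506201 23.7167
ee [0.4142 0.3257 0.1563] yaw 13.991399195700662 tool cm [ 0.2365 -0.1904 11.1265]
ft [-0.1697  0.0072 -0.5382] [-0.0189  0.0186  0.0689] grip 0.009634893291506201 t 23.7167
```

View pics/s22.png

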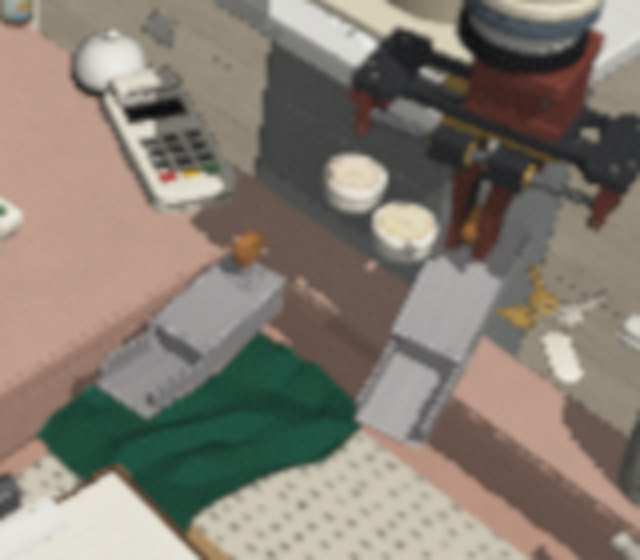

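Now loosen to 3 N and lower so the counter levels the scoop.

send_rows(plan="0 0 0.8 0;0 0 1.5 0;0 0 1.5 0;0 0 1.5 0;0 0 1.5 0;0 0 1.5 0;0 0 1.2 0;0 0 0.9 0", force=3)

```text
time_s: 24.38
ee_pos: [0.4155, 0.3272, 0.0543]
orientation: [-0.0, 0.993, 0.122, 0.0]
ft_force: [-1.7, -0.2, 1.4]
grip_width: 0.0101
```

send_rows(plan="0 0 0.6 0;0 0 0.2 0;0 0 0 0;0 0 0 0")

```text
time_s: 24.72
ee_pos: [0.4158, 0.3273, 0.0467]
orientation: [-0.0, 0.993, 0.122, 0.001]
ft_force: [-0.3, -0.6, -1.1]
grip_width: 0.0095
```

```bash
python3 look.py 1 s23; python3 loc.py .416 .3281 .045
```

```text
[-0.3575 -0.0612 -1.1499 -0.0584  0.0777  0.034 ] [0. 0. 0. 0. 0. 0.]
[0.4158 0.3273 0.0468] 0.009466913508695546 24.7667
ee [0.4158 0.3273 0.0468] yaw 14.0088238182743 tool cm [ 0.0371 -0.0716  0.1823]
ft [-0.3575 -0.0612 -1.1499] [-0.0584  0.0777  0.034 ] grip 0.009466913508695546 t 24.7667
```

View pics/s23.png

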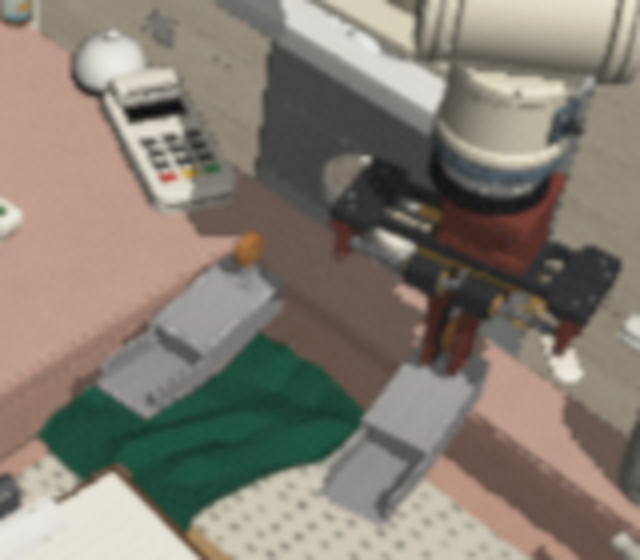

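send_rows(plan="0 0 0.2 0;0 0 0.1 0;0 0 0 0;0 0 0 0")

```text
time_s: 25.1
ee_pos: [0.4159, 0.3274, 0.0438]
orientation: [-0.0, 0.993, 0.122, 0.001]
ft_force: [0.5, 0.4, 4.7]
grip_width: 0.0101
```

send_rows(plan="0 0 0 0;0 0 0 0;0 0 0 0;0 0 0 0;0 0 -1.5 0;0 0 -3 0;0 0 -4 0;0 0 -4 0", gripper=3)

```text
time_s: 25.77
ee_pos: [0.4142, 0.3262, 0.1687]
orientation: [0.001, 0.993, 0.122, -0.001]
ft_force: [-0.6, 0.2, -0.5]
grip_width: 0.0304
```

send_rows(plan="-1 0 -4 0;-1 0 -2 0;0 0 0 0;0 0 0 0;0 0 0 0")

```text
time_s: 26.18
ee_pos: [0.3954, 0.3217, 0.2273]
orientation: [0.0, 0.993, 0.122, -0.001]
ft_force: [0.2, 1.1, -0.8]
grip_width: 0.0299
```

```bash
python3 look.py 1 s24; python3 - <<'E'
from h import *
s=cv2.imread("pics/side0.png");n=bot.capture("side");cv2.imwrite("pics/side_end.png",n)
t=bot.capture("top");cv2.imwrite("pics/top_end.png",t)
def disc(im):
    m=cv2.inRange(cv2.cvtColor(im,cv2.COLOR_BGR2HSV),(5,140,80),(18,255,255));k,l,st,ce=cv2.connectedComponentsWithStats(m)
    return [ce[i] for i in range(1,k) if st[i,4]>10 and 200<ce[i][1]<290 and 210<ce[i][0]<460]
print(disc(s),disc(n),disc(t))
E
```

```text
[ 0.057   0.3725  0.0047 -0.0276  0.0452  0.0098] [0. 0. 0. 0. 0. 0.]
[0.3953 0.3216 0.2267] 0.030252023187201663 26.2333
[array([389.6129, 212.871 ]), array([441. , 235.5])] [array([391.4333, 211.7333]), array([443.1667, 233.3333])] [array([282.3636, 260.0909])]
```

View pics/s24.png

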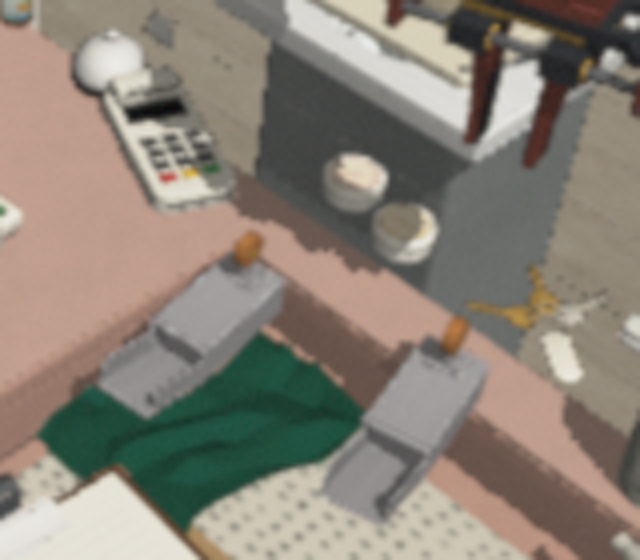

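View pics/top_end.png

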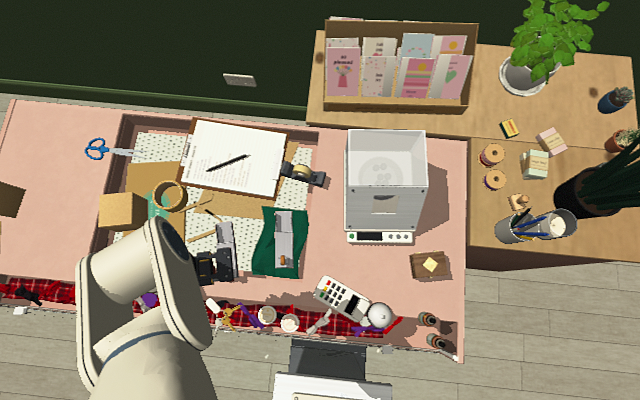

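```bash
python3 -c "
from bench import bot
print(bot.job_done())"
```

```text
the job is handed in; nothing more can be done
None
```

I emptied the loaded scoop onto the balance pan, stood both scoops back on the counter, and handed the job in at about 26 s of the 72 s allowed. No verdict is reported, so I can't confirm it passed.

- **Which was loaded:** The right scoop weighed about 1.2 N, so it was empty. The left scoop weighed about 2.6 N, so it held the beads.
- **Tipping:** The tool can't pitch, so I tipped the scoop by easing the grip and letting it turn about its handle disc. I rehearsed this on the empty scoop first. Inside the shield, the loaded scoop turned to about 36°.
- **Pouring and placing:** The scoop then weighed about 1.16 N, so it was empty. I pulled it out through the slot and let the counter level it as I set it down.

**Last checks:**
- The top view after I pulled the scoop out showed all six beads on the pan. I couldn't read how far the pan had sunk.
- Both scoops look level and upright in the side view, with their discs about 2 pixels from where they started. I judged this by eye and did not measure their angle or height.
- The ring box and tape dispenser look unmoved.
- I saw no sign of contact with the balance in the pictures or the wrist force. The gripper ended clear of everything.

**What went wrong:** My first lift of the empty scoop began before the fingers had fully closed, so it was held only by the top of its disc. I set it down and gripped it again, and nothing was disturbed.

**What disagreed:** The two cameras differed by about 4 mm on where the handles were. The handles also triangulated to 66–67 mm high instead of 63. Both were small enough for the grasp to cope with.

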